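# Make up and tension a cassette of bearing blocks

## Robot

A 7-joint arm with a two-finger parallel gripper is mounted at the origin on the work surface. World frame = base frame: x ahead of the robot, y to its left, z up, the work surface at z = 0. Lengths are in mm, angles in rad, forces in N, time in s.
With the tool pointing down it reaches from about 400 to 875 mm from the base axis. Payload 6.5 kg.
Tool frame: the origin (TCP) lies at the very end of the fingers, on their centre line; the grasp point (between the pads) lies 19 mm behind it; z points along the fingers, x is the direction in which the jaws open and shut, and the axes are right-handed (so a half turn about z gives the same grasp; the last joint's range is limited). The gripper opens to 88 mm and grips with 3 to 60 N. Pads are 18 mm wide; open, the fingers measure 123 mm over their backs; the gripper's body (75 mm by 187 mm) begins 45 mm behind the grasp point.
Start: joints at [1.056, 0.536, -0.004, 1.538, 0.003, 1.067, -0.071], TCP at [282.02, -585.623, 238.716] pointing down, gripper open.
Joint ranges: [-2.7, 2.7], [-0.37, 2.16], [-1.27, 1.26], [0.24, 2.4], [-1.31, 4.45], [0.19, 1.91], [-2.76, 2.76]. Speed limits (rad/s): [2.39, 2.39, 3.14, 3.14, 3.14, 3.14, 3.14].

## Interface

Orientations are given as a unit quaternion [x, y, z, w].
In Python, from rig import ctrl, cams, sign_off gives the robot as it stands. The module is installed in compiled form; this text tells all that it offers.
- The arm moves only by the shell command python3 -m inch 'ROWS'. ROWS is JSON, a list that holds one entry, the list of rows, each a list of 7 numbers: the shift along the world's x, y, z in m, then the turn, a rotation vector about the world's x, y, z in degrees, then the opening, from -1 (shut) to 1 (fully open). In form: [[[x, y, z, rx, ry, rz, claw], ...]]. A call has exactly 5 rows; each row is the pose to reach, as a shift and turn from the pose measured when the call began; what a row does not reach only later rows make up. A row lasts 1/12 s, in which the tool goes at most 41.7 mm and 7.16 degrees, less where a joint would pass 70% of its speed; a pose out of reach is approached as far as the arm can. A call with a gripper value outside its range is refused whole. The fingers move at their own pace and stop on an object; the grip force is fixed at half the most. Time passes only in rows, so rows that repeat a pose let the fingers close, or fill a call up. It gives the time, the measured TCP pose, the force and the opening at its end, in the units of the state.
- ctrl.get_obs(): the state, without advancing time (a new reading comes with each control period).
- cams.get_image(name): name is "scene" or "top"; returns a dict with "pixels" (480x640x3 uint8, red, green, blue), "camera_matrix" (3x3 intrinsics, pixels), "origin" and "rotation" of the camera in the world. Camera axes: x right, y up, looking along -z (the intrinsics and any distortion apply to the point x, -y, -z); pixel columns grow to the right and rows downward; lengths in mm; the calibration is good to about 2 mm. A picture is of the moment at which its call begins. There is no depth.
- sign_off(): hands the job in, once; it reports no verdict.
Trained networks look in a picture, given as the dict that the camera call returned (one of the last four; its "shot" number tells which), for a name from the list of things; names that differ only in an ending like _2 or _b are one class to them, and where a whole thing is asked for, a point or a joint stands for the part that bears it (a point fixed in the world has none). Each returns a list of dicts, best first, with "score" (0 to 1); they miss things now and then, are a little off and sometimes report something else, mostly with a low value. They report only what shows in the picture. A call takes as long as a camera call. They do not tell look-alikes from the thing itself.
- cams.boxes_of(picture, thing): "centre" ([column, row] in pixels, amid what is visible of it).
- cams.silhouettes(picture, thing): "pixels" (480x640 bool, what is visible of it) and "centre" ([column, row] in pixels, amid what is visible of it).
- cams.place_of(picture, thing): "centre" ([column, row] in pixels: a listed point, or the origin of a listed thing).
The state is a dict: "t": time; "joints": joint angles; "dq": joint speeds; "joint_efforts": joint torques, N m; "tool_pos": TCP position; "ee_rot": TCP orientation; "wrist_force": force on the tool from outside, world axes, zero at the start; "ft_torque": the same for the moment, N m; "width": finger opening in mm.
Only numpy, scipy, OpenCV 4.12 (cv2) and the standard library are available. Lean on these libraries where they do the work, as an engineer would, in place of code of your own. Each camera call takes 0.05 s, during which the arm holds its last target.

## Task

Get this cassette of bearing blocks ready to ship: take out the one block in the row that is too short and put it in the red reject bin, and stand the sound full-height spare from the blue tray in its place. Then wind the tension wheel clockwise until the jaw has closed up the row and the resistance is firm, with the red pointer on the green band and not past it, and last swing the yellow keeper bar closed over the row. Leave the chipped spare in the tray and the other things on the bench where they are.

Things in the scene. Friction and masses are not known exactly. Their poses are not given: they have to be found in the camera images.
- cassette: blue transit cassette fixed to the table, sizes in mm: base 74 x 430, 10 thick; origin at the centre of its underside. Row and channel run along its y, centred on x = 0: floor 10 above the table, 48 wide between walls 25 above the table, from y = -50 to the end stop at +175 (stop top 55 above the table). Four blocks about 47 apart (first at y 150, last at 9); jaw and wheel are on the -y side
- block_a: good grey bearing block, 40 x 40 and 50 mm tall, brass-rimmed bore mark on top (the bore is only a mark, nothing enters it), about 0.12 kg, origin at the centre of its underside, z up; stands in the cassette's row, square with it
- block_b: good grey bearing block, 40 x 40 and 50 mm tall, brass-rimmed bore mark on top (the bore is only a mark, nothing enters it), about 0.12 kg, origin at the centre of its underside, z up; stands in the cassette's row, square with it
- block_c: good grey bearing block, 40 x 40 and 50 mm tall, brass-rimmed bore mark on top (the bore is only a mark, nothing enters it), about 0.12 kg, origin at the centre of its underside, z up; stands in the cassette's row, square with it
- short_block: the odd one in the cassette's row: the same grey block but only 34 mm tall, 40 x 40; any of the four places; origin at the centre of its underside. The channel walls hide its lowest 15 mm
- spare_block: good spare: grey bearing block 40 x 40 x 50 mm, like the good ones in the row, standing in the spares tray, origin at the centre of its underside, its y axis along the tray's y to within 0.1 rad
- chipped_block: scrap neighbour in the spares tray: same grey 40 x 40 x 50 mm block but more than half of its upper half is broken away to a step 26 mm up; beside the spare along the tray's y axis, about 80 mm between centres; stays where it is
- reject_bin: red open reject bin fixed to the table, 130 x 130 mm outside, rim 45 mm high, walls and floor 4 mm; origin at the centre of its underside
- spares_tray: blue shallow tray fixed to the table, 130 (x) x 170 (y) mm, rim 16 mm high, walls and floor 4 mm; origin at the centre of its underside; blocks stand on its floor
- wheel_axis (a point): centre of the tension wheel, a flat red three-spoke hand wheel of 61 mm radius on an upright axis, rim 67 to 79 mm above the table; the point is 73 mm above the table
- crank_knob (a point): middle of the wheel's black upright knob, which spins freely on its pin: 22 mm diameter, from 79 to 119 mm above the table, 55 mm from the wheel's axis; the point is 101 mm above the table. The knob can be taken from above and led round
- wheel (a joint): angle of the tension wheel in rad, grows clockwise seen from above, 0 to 6.8, starts 0 to 0.8, stays where left. Clockwise drives the carriage and jaw towards the blocks, 10 mm per rad. Leading the knob round takes about 7 N while loose, 12 N when firm, over 14 N near solid. With four blocks the spring begins to yield at about 5.0 rad and is firm at about 5.8
- jaw (a joint): how far the jaw is pushed back against its 3 N/mm spring, in m: 0 loose, 0.008 firm (mid green band; the band spans 0.005 to 0.011), 0.014 solid. A red pointer bar on the jaw reaches over the top of the carriage block behind it: tip on the white part = loose, on the green band = firm, on the black part = over-tight
- jaw_face (a point): middle of the jaw's pressing face, 27 mm above the table; 44 wide, 30 high
- keeper (a joint): angle of the yellow keeper bar in rad: 0 = closed against its stop, lying along the row 3.5 mm above the blocks; grows as it swings level about its upright pivot towards the cassette's +x (anticlockwise from above); 0 to 2.0, starts 1.6 to 1.9; stays where left, friction 0.12 N m. Bar 165 x 22 x 6 mm, underside 63.5 mm above the table
- keeper_pivot (a point): pivot axis of the keeper bar, at the height of the bar's underside
- keeper_peg (a point): middle of the black upright peg on the keeper bar for pushing it, 16 mm diameter, from 70 to 106 mm above the table, 90 mm from the pivot
- wrench: open-ended wrench, 150 mm long, lying flat in front of the cassette; a bystander
- bearing_ring: steel bearing ring, 52 outside, 15 high, mm; a bystander, origin at its underside
- carton: blue carton 80 x 120 x 45 mm; a bystander, origin at its underside
- oil_bottle: yellow oil bottle, 48 diameter, 130 high, mm; a bystander, origin at its underside
- pipe_stub: upright grey pipe stub, 60 diameter, 80 high, mm; a bystander, origin at its underside
Mind the look-alikes: they are no part of the job. What is shaped like the short_block but brown, orange or purple is not meant.

How it is judged:
By the outcome, as a careful person would: the job done as asked, in the order asked, and still so for the second after the job is handed in, with the robot touching nothing.
It also fails if it takes over 72 s, if anything falls off the work surface, if the arm or the gripper's body presses on something with over 40 N, if the wrist force passes 120 N, or if a joint passes its speed limit or range.

## Working session

There is one attempt and no reset: what is moved stays moved. The work goes in short steps, Python scripts to look and compute and a shell command to move; the robot and the scene stay as the last step left them, time stands still between calls to the robot, and variables do not carry over. Pictures are saved under pics/ and viewed, and the job is handed in when it is done.

```bash
mkdir -p pics
cat > h.py <<'E'
import numpy as np, cv2
from rig import ctrl, cams
def save(p,name,crop=None,scale=1):
    im=p["pixels"][:,:,::-1]
    if crop: im=im[crop[1]:crop[3],crop[0]:crop[2]]
    if scale!=1: im=cv2.resize(im,None,fx=scale,fy=scale,interpolation=cv2.INTER_CUBIC)
    cv2.imwrite("pics/"+name,im)
def ray(p,uv):
    K=np.array(p["camera_matrix"]);R=np.array(p["rotation"]);o=np.array(p["origin"])
    x=(uv[0]-K[0,2])/K[0,0];y=(uv[1]-K[1,2])/K[1,1]
    return o,R@np.array([x,-y,-1])
def atz(p,uv,z):
    o,d=ray(p,uv);return o+d*(z-o[2])/d[2]
def proj(p,X):
    K=np.array(p["camera_matrix"]);R=np.array(p["rotation"]);o=np.array(p["origin"])
    c=R.T@(np.array(X)-o);return np.array([K[0,0]*c[0]/-c[2]+K[0,2],K[1,1]*-c[1]/-c[2]+K[1,2]])
def tri(p1,u1,p2,u2):
    A=[];b=[]
    for p,u in((p1,u1),(p2,u2)):
        o,d=ray(p,u);d=d/np.linalg.norm(d);M=np.eye(3)-np.outer(d,d);A.append(M);b.append(M@o)
    return np.linalg.lstsq(np.vstack(A),np.hstack(b),rcond=None)[0]
E
python3 - <<'E'
from h import *
np.set_printoptions(precision=1,suppress=True)
o=ctrl.get_obs();print(o)
t=cams.get_image("top");s=cams.get_image("scene")
save(t,"t0.png");save(s,"s0.png")
print([k for k in t],t["origin"],s["origin"],t["camera_matrix"],t["rotation"])
Z=dict(cassette=0,block_a=0,short_block=0,spare_block=4,chipped_block=4,reject_bin=0,spares_tray=0,wheel_axis=73,crank_knob=101,jaw_face=27,keeper_pivot=63.5,keeper_peg=88)
for n,z in Z.items():
    for p,l in((t,"t"),(s,"s")):
        for r in cams.place_of(p,n): print(n,l,round(r["score"],2),np.array(r["centre"]),atz(p,r["centre"],z))
E
```

```text
{'t': 0.0, 'joints': array([ 1.1,  0.5, -0. ,  1.5,  0. ,  1.1, -0.1]), 'dq': array([-0.,  0.,  0., -0.,  0.,  0.,  0.]), 'joint_efforts': array([  0. , -57.1,   1. , -25.2,  -0.1,   0. ,   0. ]), 'tool_pos': array([ 281.7, -585.1,  237.8]), 'ee_rot': array([ 0.8, -0.5, -0. , -0. ]), 'wrist_force': array([-0.2, -0.6,  0.3]), 'ft_torque': array([ 0., -0., -0.]), 'width': 88.21430746441894}
['pixels', 'camera_matrix', 'origin', 'rotation', 'shot'] [ 416.    24.2 1336. ] [1214.  -323.8 1005.2] [[496.7   0.  321.3]
 [  0.  496.7 241.7]
 [  0.    0.    1. ]] [ 0.  -0.  -0.7  0.7]Traceback (most recent call last):
  File "<stdin>", line 10, in <module>
  File "h.py", line 13, in atz
    o,d=ray(p,uv);return o+d*(z-o[2])/d[2]
        ~~~^^^^^^
  File "h.py", line 11, in ray
    return o,R@np.array([x,-y,-1])
             ~^~~~~~~~~~~~~~~~~~~~
ValueError: matmul: Input operand 1 has a mismatch in its core dimension 0, with gufunc signature (n?,k),(k,m?)->(n?,m?) (size 3 is different from 4)
```

```bash
sed -i 's/R=np.array(p\["rotation"\])/R=Rot.from_quat(p["rotation"]).as_matrix()/; 1i from scipy.spatial.transform import Rotation as Rot' h.py
python3 - <<'E'
from h import *
np.set_printoptions(precision=1,suppress=True)
t=cams.get_image("top");s=cams.get_image("scene")
save(t,"t1.png");save(s,"s1.png")
print(Rot.from_quat(ctrl.get_obs()["ee_rot"]).as_matrix())
Z=dict(cassette=0,block_a=0,short_block=0,spare_block=4,chipped_block=4,reject_bin=0,spares_tray=0,wheel_axis=73,crank_knob=101,jaw_face=27,keeper_pivot=63.5,keeper_peg=88)
for n,z in Z.items():
    for p,l in((t,"t"),(s,"s")):
        for r in cams.place_of(p,n): print(n,l,round(r["score"],2),np.array(r["centre"]),atz(p,r["centre"],z))
E
```

```text
[[ 0.4 -0.9 -0. ]
 [-0.9 -0.4  0. ]
 [-0.   0.  -1. ]]
cassette t 0.92 [327.5 250.5] [541.5  -9.6   0. ]
cassette s 0.63 [305.5 276.4] [537.5   1.   -0. ]
cassette s 0.55 [309.5 274. ] [535.9  11.3   0. ]
block_a t 0.57 [286.9 253.6] [530.5  99.7   0. ]
block_a t 0.51 [268.8 255.6] [523.9 148.2   0. ]
block_a t 0.51 [320.7 251.4] [538.6   8.7   0. ]
block_a s 0.83 [313.  272.7] [536.3  19.4   0. ]
block_a s 0.8 [363.8 244.2] [519.8 153.5   0. ]
block_a s 0.67 [345.6 253.6] [523.9 105.4  -0. ]
short_block t 0.74 [269.3 196.3] [686.3 152.4   0. ]
short_block t 0.68 [322.9 297.9] [414.   0.   0.]
short_block t 0.67 [304.7 251.1] [538.4  51.9   0. ]
short_block t 0.62 [299.6 200.7] [676.2  69.5   0. ]
short_block t 0.28 [452.3 228.5] [ 609.9 -348.4    0. ]
short_block s 0.75 [330.2 265.3] [536.2  60.7   0. ]
short_block s 0.71 [406.3 300.4] [688.  153.4   0. ]
short_block s 0.67 [416.1 234.1] [549.6 270.6   0. ]
short_block s 0.66 [312.8 213.7] [386.7  97.4  -0. ]
short_block s 0.64 [277.  234.1] [403.6  -1.2   0. ]
short_block s 0.59 [362.  314.7] [675.2  56.7   0. ]
spare_block t 0.63 
[... 561 characters left out ...]
.6 -137.2   73. ]
crank_knob t 0.7 [380.7 245.7] [ 547.3 -140.   101. ]
crank_knob t 0.55 [376.9 265.7] [ 496.9 -131.   101. ]
crank_knob s 0.66 [309.9 272.4] [601. -20. 101.]
crank_knob s 0.6 [234.8 258.1] [ 501.7 -131.8  101. ]
jaw_face t 0.7 [338.1 249.5] [542.3 -36.9  27. ]
keeper_pivot t 0.87 [249.5 254.5] [520.5 191.9  63.5]
keeper_pivot t 0.28 [326.  250.7] [534.9  -4.1  63.5]
keeper_pivot s 0.94 [384.4 217.2] [520.1 200.4  63.5]
keeper_peg t 0.68 [239.4 219.2] [607.6 217.6  88. ]
keeper_peg t 0.59 [196.8 307.7] [382.9 314.1  88. ]
keeper_peg s 0.69 [385.5 181.6] [449.9 244.9  88. ]
keeper_peg s 0.59 [418.3 236.8] [615.8 218.5  88. ]
keeper_peg s 0.26 [365.1 243.6] [580.4 114.8  88. ]
```

View pics/t0.png

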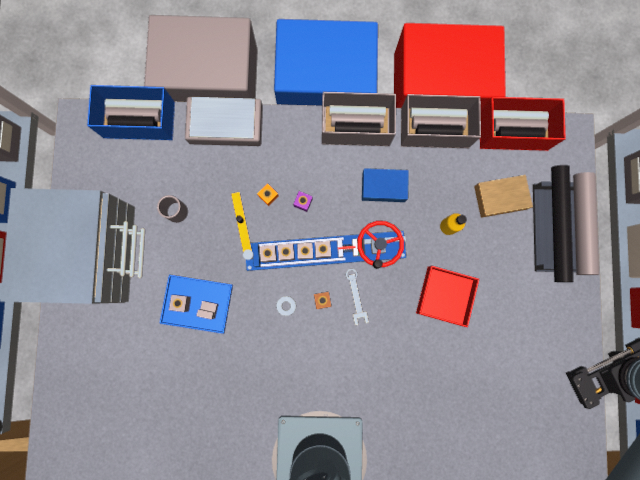

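View pics/s0.png

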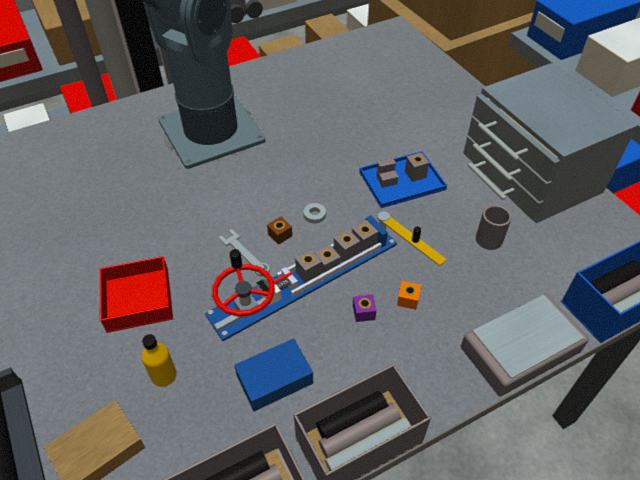

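Run:
```python
from h import *
np.set_printoptions(precision=1,suppress=True)
t=cams.get_image("top");s=cams.get_image("scene")
a=cv2.resize(s["pixels"][195:345,200:450,::-1],None,fx=3.2,fy=3.2,interpolation=cv2.INTER_CUBIC)
cv2.imwrite("pics/s_row.png",a)
a=cv2.resize(t["pixels"][180:330,155:420,::-1],None,fx=3,fy=3,interpolation=cv2.INTER_CUBIC)
cv2.imwrite("pics/t_row.png",a)
for n in("block_a","short_block","spare_block","chipped_block","crank_knob","keeper_peg"):
  for p,l in((t,"t"),(s,"s")):
    for r in cams.silhouettes(p,n):
      m=r["pixels"];ys,xs=np.nonzero(m); print(n,l,round(r["score"],2),np.array(r["centre"]),m.sum(),xs.min(),xs.max(),ys.min(),ys.max())
```

```text
block_a t 0.8 [287.5 255. ] 273 278 295 244 261
block_a t 0.79 [322.1 250.4] 258 315 330 241 257
block_a t 0.64 [268.  253.4] 231 260 275 246 261
block_a s 0.94 [348. 245.] 649 332 359 229 262
block_a s 0.89 [365.9 234.6] 505 352 377 221 251
block_a s 0.77 [309.4 265.9] 597 295 320 250 280
block_a s 0.5 [414.1 237.8] 863 377 444 212 264
short_block t 0.78 [268.  193.5] 268 258 277 184 204
short_block t 0.57 [306.5 251.5] 233 297 312 243 259
short_block t 0.53 [301.7 200.3] 247 294 312 192 210
short_block t 0.51 [378.9 243.4] 1023 356 403 221 268
short_block t 0.5 [241.1 224.7] 609 232 253 192 259
short_block t 0.47 [322.7 299.4] 201 315 329 293 307
short_block s 0.9 [362.2 303.3] 558 352 375 294 321
short_block s 0.74 [275.7 233. ] 454 268 291 217 243
short_block s 0.59 [329.7 258.5] 424 315 340 245 271
short_block s 0.51 [272.2 283.1] 6362 205 445 212 340
spare_block t 0.79 [179.5 303.6] 329 170 191 295 311
spare_block t 0.31 [376.7 264.7] 67 373 382 259 267
spare_block s 0.94 [414.7 164. ] 577 404 428 152 181
chipped_block t 0.54 [208.1 310.9] 314 197 218 300 318
chipped_block t 0.42 [241.4 224.4] 553 233 252 193 258
chipped_block s 0.89 [387.4 171.5] 515 376 397 159 187
chipped_block s 0.24 [413.5 237. ] 903 377 445 211 264
crank_knob t 0.51 [378.2 263.2] 61 373 382 260 267
crank_knob s 0.57 [237.3 259.8] 216 229 241 249 269
crank_knob s 0.19 [366.6 234.2] 519 352 377 220 252
keeper_peg t 0.73 [239.8 226.2] 605 232 253 192 259
keeper_peg s 0.78 [413.4 233.9] 891 376 445 211 264
```

View pics/s_row.png

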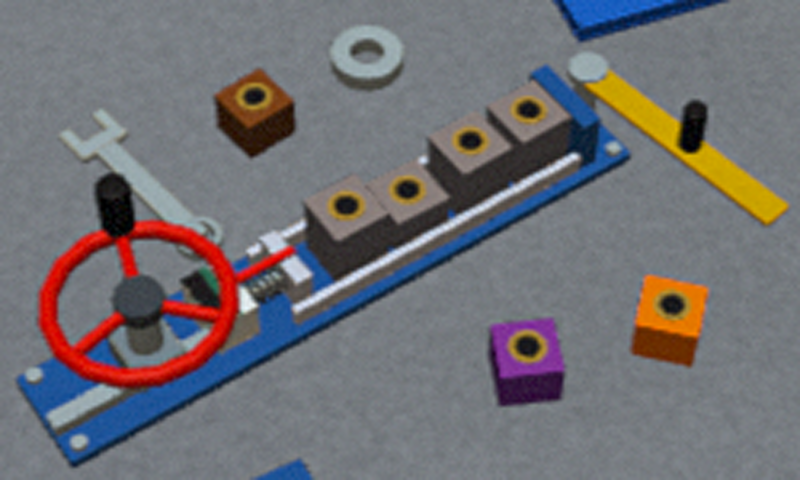

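View pics/t_row.png

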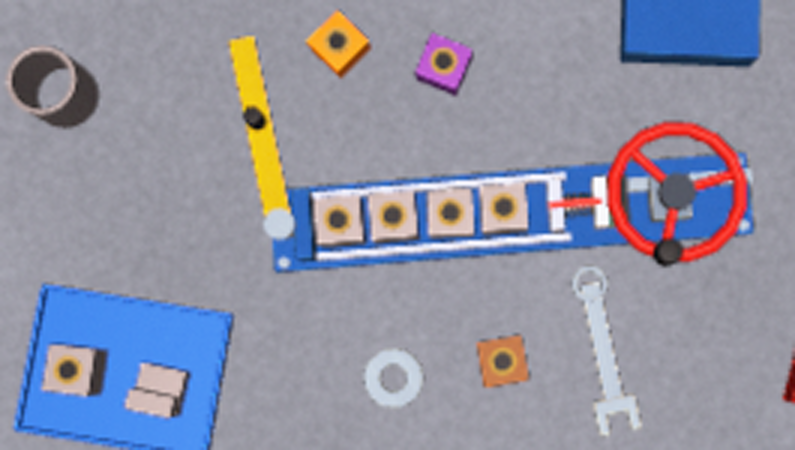

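Run:
```python
from h import *
np.set_printoptions(precision=1,suppress=True)
t=cams.get_image("top");s=cams.get_image("scene")
def dark(p,g,r=5):
    im=p["pixels"].astype(float).mean(2);x0,y0=int(round(g[0])),int(round(g[1]))
    w=im[y0-r:y0+r+1,x0-r:x0+r+1];w=np.clip(90-w,0,None);yy,xx=np.mgrid[y0-r:y0+r+1,x0-r:x0+r+1]
    return np.array([(w*xx).sum(),(w*yy).sum()])/w.sum()
T=dict(A=(267.7,253),B=(286,251.7),C=(305.2,250.7),D=(323,249),SP=(177.7,303.7))
S=dict(A=(365,229.1),B=(346.6,239),C=(327.2,254),D=(307.8,259),SP=(420,160))
for k in T:
    r=3; a=dark(t,T[k],r);b=dark(s,S[k],r)
    h={"C":44,"SP":54}.get(k,60)
    print(k,a,b,"tri",tri(t,a,s,b),"t",atz(t,a,h),"s",atz(s,b,h))
save(s,"s_tr.png",(360,140,450,210),8)
save(t,"t_tr.png",(155,265,240,340),8)
save(s,"s_wh.png",(190,220,330,350),5)
```

```text
A [266.9 252.9] [364.8 228.9] tri [526.2 148.1  60.1] t [526.  147.8  60. ] s [526.2 148.4  60. ]
B [285.2 251.4] [346.6 238.5] tri [531.1 101.2  60. ] t [530.9 100.9  60. ] s [531.2 101.6  60. ]
C [304.5 250.5] [326.9 253.8] tri [536.2  51.9  44.1] t [536.   51.5  44. ] s [536.3  52.4  44. ]
D [322.5 248.5] [307.8 258.7] tri [540.8   5.4  60.5] t [540.7   4.9  60. ] s [540.7   6.1  60. ]
SP [177. 303.] [418.3 158.7] tri [393.1 373.6  54.3] t [392.7 373.   54. ] s [393.1 374.6  54. ]
```

View pics/s_tr.png

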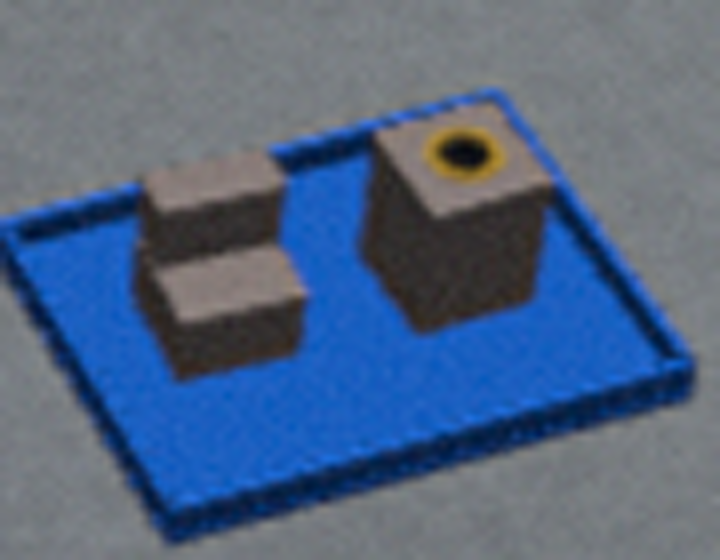

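View pics/t_tr.png

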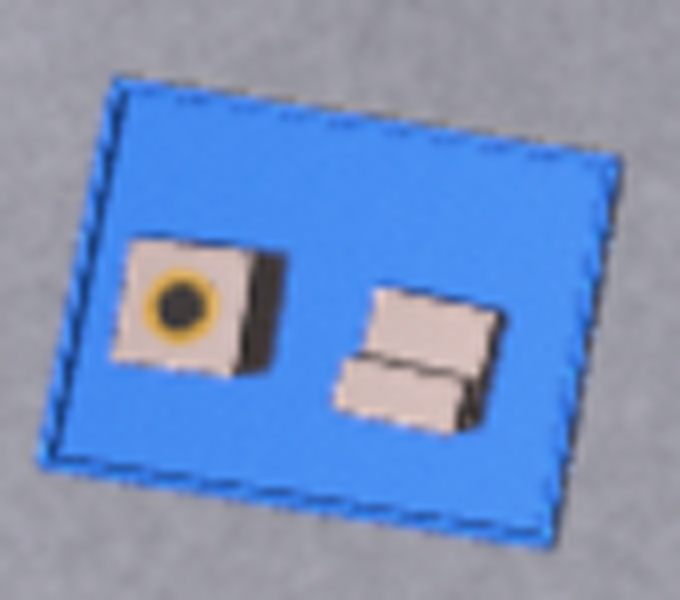

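View pics/s_wh.png

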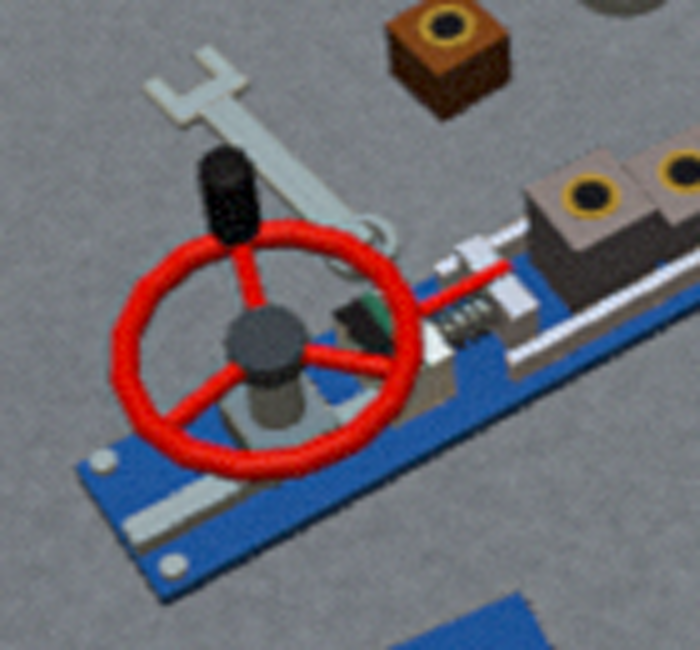

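Grey blocks standing in the row, top view pixels: (267,253), (285,251), (304,250), (322,248). Triangulated bore heights are 60, 60, **44** and 60 mm, so the third, at scene (327,254), is the short one. The brown (322,298), orange (269,195) and purple (301,200) blocks are look-alikes on the bench. In the tray the spare at top (177,303) is whole; the one at (208,311) has the step. I'm moving towards the short block now.

```bash
python3 -m inch '[[[0.014,0.035,0,0,0,6,1],[0.028,0.07,0,0,0,13,1],[0.042,0.105,0,0,0,20,1],[0.056,0.14,0,0,0,27,1],[0.07,0.175,0,0,0,34,1]]]'
python3 -m inch '[[[0.015,0.038,0,0,0,7,1],[0.03,0.076,0,0,0,14,1],[0.045,0.114,0,0,0,21,1],[0.06,0.152,0,0,0,28,1],[0.075,0.19,0,0,0,35,1]]]'
python3 -m inch '[[[0.015,0.038,0,0,0,0,1],[0.03,0.076,0,0,0,0,1],[0.045,0.114,0,0,0,0,1],[0.055,0.142,0,0,0,0,1],[0.06,0.16,0,0,0,0,1]]]'
python3 -c "
from h import *
o=ctrl.get_obs();print(o['t'],o['tool_pos'],Rot.from_quat(o['ee_rot']).as_matrix().round(3),o['joints'].round(2))"
```

```text
t: 2.67
tool_pos: [352.4, -409.0, 238.9]
ee_rot: [0.966, -0.258, 0.0, 0.0]
wrist_force: [0.1, 0.6, -0.3]
width: 88.2
t: 3.08
tool_pos: [427.8, -217.3, 239.3]
ee_rot: [0.999, 0.047, 0.001, 0.001]
wrist_force: [0.5, -0.3, 0.1]
width: 88.2
t: 3.5
tool_pos: [489.1, -53.2, 239.8]
ee_rot: [0.999, 0.049, 0.001, -0.0]
wrist_force: [-0.1, 0.2, -0.7]
width: 88.3
3.5 [489.06202691 -53.19679883 239.75054513] [[ 0.995  0.098  0.003]
 [ 0.098 -0.995  0.   ]
 [ 0.003 -0.    -1.   ]] [ 0.43  0.31 -0.5   1.93  0.18  0.95 -0.05]
```

```bash
python3 -m inch '[[[0.015,0.035,0,0,0,0,1],[0.03,0.07,0,0,0,0,1],[0.042,0.095,-0.01,0,0,0,1],[0.047,0.105,-0.03,0,0,0,1],[0.047,0.105,-0.06,0,0,0,1]]]'
python3 -m inch '[[[0,0,-0.03,0,0,0,1],[0,0,-0.06,0,0,0,1],[0,0,-0.08,0,0,0,1],[0,0,-0.09,0,0,0,1],[0,0,-0.09,0,0,0,1]]]'
```

```text
t: 3.92
tool_pos: [539.0, 56.3, 181.4]
ee_rot: [0.999, 0.051, 0.005, -0.001]
wrist_force: [0.3, -0.0, -0.7]
width: 87.8
t: 4.33
tool_pos: [537.7, 56.0, 89.6]
ee_rot: [0.999, 0.051, 0.003, -0.001]
wrist_force: [0.1, -0.3, 0.1]
width: 88.3
```

```bash
python3 -m inch '[[[-0.0015,-0.004,-0.01,0,0,0,1],[-0.0015,-0.004,-0.03,0,0,0,1],[-0.0015,-0.004,-0.048,0,0,0,1],[-0.0015,-0.004,-0.058,0,0,0,1],[-0.0015,-0.004,-0.06,0,0,0,1]]]'
python3 -m inch '[[[0,0,0,0,0,0,-1],[0,0,0,0,0,0,-1],[0,0,0,0,0,0,-1],[0,0,0,0,0,0,-1],[0,0,0,0,0,0,-1]]]'
python3 -m inch '[[[0,0,0,0,0,0,-1],[0,0,0,0,0,0,-1],[0,0,0,0,0,0,-1],[0,0,0,0,0,0,-1],[0,0,0,0,0,0,-1]]]'
```

```text
t: 4.75
tool_pos: [535.7, 51.6, 28.7]
ee_rot: [0.999, 0.051, 0.002, -0.001]
wrist_force: [-0.7, 0.0, 0.5]
width: 88.2
t: 5.17
tool_pos: [536.2, 51.7, 29.4]
ee_rot: [0.999, 0.051, 0.003, -0.001]
wrist_force: [-0.5, 0.5, -1.0]
width: 56.9
t: 5.58
tool_pos: [536.5, 51.7, 29.7]
ee_rot: [0.999, 0.051, 0.003, -0.001]
wrist_force: [-0.9, -0.4, 3.8]
width: 39.5
```

```bash
python3 -m inch '[[[0,0,0.01,0,0,0,-1],[0,0,0.03,0,0,0,-1],[0,0,0.065,0,0,0,-1],[0,0,0.1,0,0,0,-1],[0,0,0.135,0,0,0,-1]]]'
python3 -m inch '[[[-0.01,-0.03,0.02,0,0,0,-1],[-0.02,-0.065,0.02,0,0,0,-1],[-0.03,-0.1,0.02,0,0,0,-1],[-0.04,-0.135,0.02,0,0,0,-1],[-0.05,-0.17,0.02,0,0,0,-1]]]'
```

```text
t: 6.0
tool_pos: [535.7, 51.8, 166.3]
ee_rot: [0.999, 0.051, 0.003, -0.001]
wrist_force: [1.6, 0.2, 0.1]
width: 39.7
t: 6.42
tool_pos: [484.7, -119.7, 187.0]
ee_rot: [0.999, 0.052, 0.003, -0.001]
wrist_force: [0.0, -0.7, -0.7]
width: 40.0
```

Run:
```python
from h import *
np.set_printoptions(precision=1,suppress=True)
t=cams.get_image("top");s=cams.get_image("scene")
save(s,"s2.png")
save(t,"t_bin.png",(380,240,520,350),5)
import cv2
for p,z,c in((t,45,(400,250,500,345)),):
    m=p["pixels"].astype(int); m=((m[:,:,0]>130)&(m[:,:,1]<70)&(m[:,:,2]<70)).astype(np.uint8);k=np.zeros_like(m);k[c[1]:c[3],c[0]:c[2]]=1;m*=k
    pts=cv2.findNonZero(m);r=cv2.minAreaRect(pts);print(r);print(np.array([atz(p,q,45) for q in cv2.boxPoints(r)]),atz(p,r[0],45))
```

```text
((453.3604736328125, 297.5858459472656), (39.23651885986328, 50.35430145263672), 13.392498016357422)
[[ 369.9 -272.5   45. ]
 [ 497.  -303.2   45. ]
 [ 475.7 -403.    45. ]
 [ 348.9 -371.2   45. ]] [ 422.5 -337.4   45. ]
```

View pics/s2.png

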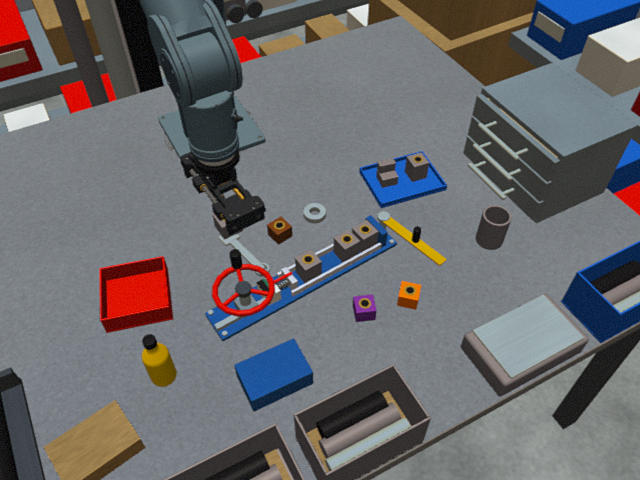

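View pics/t_bin.png

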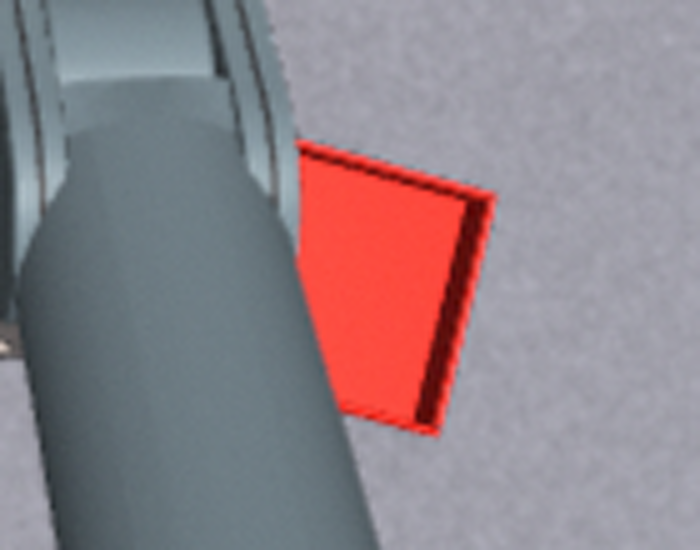

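```bash
python3 -m inch '[[[-0.012,-0.04,0,0,0,-5,-1],[-0.024,-0.08,0,0,0,-10,-1],[-0.036,-0.12,0,0,0,-15,-1],[-0.047,-0.16,0,0,0,-20,-1],[-0.055,-0.19,0,0,0,-20,-1]]]'
python3 -m inch '[[[-0.002,-0.01,-0.02,0,0,0,-1],[-0.002,-0.01,-0.055,0,0,0,-1],[-0.002,-0.01,-0.09,0,0,0,-1],[-0.002,-0.01,-0.12,0,0,0,-1],[-0.002,-0.01,-0.13,0,0,0,-1]]]'
```

```text
t: 6.93
tool_pos: [427.3, -316.6, 186.9]
ee_rot: [0.992, -0.13, 0.001, 0.001]
wrist_force: [0.8, 0.2, -1.0]
width: 39.9
t: 7.35
tool_pos: [423.3, -324.3, 53.4]
ee_rot: [0.992, -0.129, -0.001, -0.001]
wrist_force: [0.3, 1.2, -0.4]
width: 39.7
```

```bash
python3 -m inch '[[[0.002,0,-0.012,0,0,0,-1],[0.002,0,-0.024,0,0,0,-1],[0.002,0,-0.027,0,0,0,-1],[0.002,0,-0.027,0,0,0,0.35],[0.002,0,-0.027,0,0,0,0.35]]]'
python3 -m inch '[[[0,0,0,0,0,0,0.35],[0,0,0,0,0,0,0.35],[0,0,0.01,0,0,0,0.35],[0,0,0.04,0,0,0,0.35],[0,0,0.07,0,0,0,0.35]]]'
```

```text
t: 7.77
tool_pos: [426.1, -324.6, 27.4]
ee_rot: [0.992, -0.129, -0.001, -0.001]
wrist_force: [0.2, -0.1, 0.4]
width: 51.1
t: 8.18
tool_pos: [425.3, -324.1, 98.4]
ee_rot: [0.992, -0.129, -0.002, -0.001]
wrist_force: [-0.6, -1.0, 0.5]
width: 59.3
```

```bash
python3 -m inch '[[[0.002,0.005,0.03,0,0,0,0.35],[0.005,0.03,0.055,0,0,0,0.6],[0.01,0.065,0.075,0,0,0,1],[0.014,0.1,0.085,0,0,0,1],[0.018,0.14,0.09,0,0,0,1]]]'
python3 -m inch '[[[0.004,0.04,0,0,0,2,1],[0.008,0.08,0,0,0,4,1],[0.01,0.12,0,0,0,6,1],[0.011,0.16,0,0,0,7,1],[0.01,0.2,0,0,0,7,1]]]'
python3 -m inch '[[[-0.002,0.04,0,0,0,0,1],[-0.005,0.08,0,0,0,0,1],[-0.01,0.12,0,0,0,0,1],[-0.016,0.16,0,0,0,0,1],[-0.022,0.2,0,0,0,0,1]]]'
```

```text
t: 8.6
tool_pos: [444.3, -184.1, 191.4]
ee_rot: [0.991, -0.13, 0.001, -0.0]
wrist_force: [1.3, 0.5, -0.5]
width: 84.1
t: 9.02
tool_pos: [454.5, 17.7, 192.7]
ee_rot: [0.998, -0.069, 0.002, -0.0]
wrist_force: [0.9, 0.5, -0.2]
width: 88.6
t: 9.43
tool_pos: [432.0, 219.4, 193.9]
ee_rot: [0.998, -0.069, 0.002, 0.0]
wrist_force: [1.6, -0.2, 0.5]
width: 88.1
```

Run:
```python
from h import *
t=cams.get_image("top");s=cams.get_image("scene")
save(t,"t3.png",(380,240,520,350),5); save(s,"s3.png",(80,220,200,350),5)
```

```text
(no output)
```

View pics/t3.png

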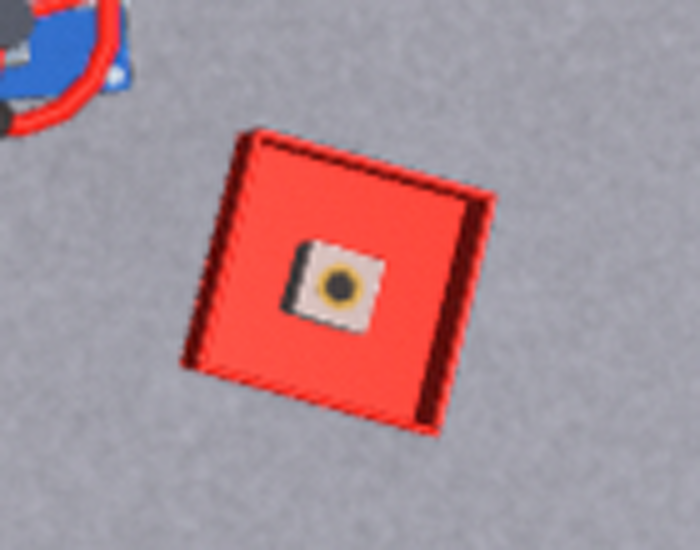

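The short block now stands upright in the bin, at about top (447,297). Next is the spare, with its centre at (393,373.6): shift (-39,+154).

```bash
python3 -m inch '[[[-0.01,0.04,0,0,0,0,1],[-0.02,0.08,0,0,0,0,1],[-0.03,0.12,-0.01,0,0,0,1],[-0.037,0.145,-0.03,0,0,0,1],[-0.039,0.154,-0.06,0,0,0,1]]]'
python3 -m inch '[[[0,0.0,-0.02,0,0,0,1],[0,0,-0.04,0,0,0,1],[0,0,-0.055,0,0,0,1],[0,0,-0.06,0,0,0,1],[0,0,-0.06,0,0,0,1]]]'
```

```text
t: 9.95
tool_pos: [390.4, 386.7, 137.3]
ee_rot: [0.998, -0.061, 0.004, -0.007]
wrist_force: [0.0, -0.2, 0.2]
width: 88.1
t: 10.37
tool_pos: [390.3, 385.7, 76.9]
ee_rot: [0.998, -0.061, 0.004, -0.006]
wrist_force: [0.1, -0.8, 0.3]
width: 88.4
```

```bash
python3 -m inch '[[[0.003,-0.012,0,0,0,0,1],[0.003,-0.012,-0.01,0,0,0,1],[0.003,-0.012,-0.025,0,0,0,1],[0.003,-0.012,-0.04,0,0,0,1],[0.003,-0.012,-0.045,0,0,0,1]]]'
python3 - <<'E'
from h import *
s=cams.get_image("scene");save(s,"s4.png",(340,100,480,220),5)
E
```

```text
t: 10.78
tool_pos: [393.4, 372.3, 30.8]
ee_rot: [0.998, -0.062, 0.004, -0.005]
wrist_force: [0.2, -1.2, -0.4]
width: 88.2
```

View pics/s4.png

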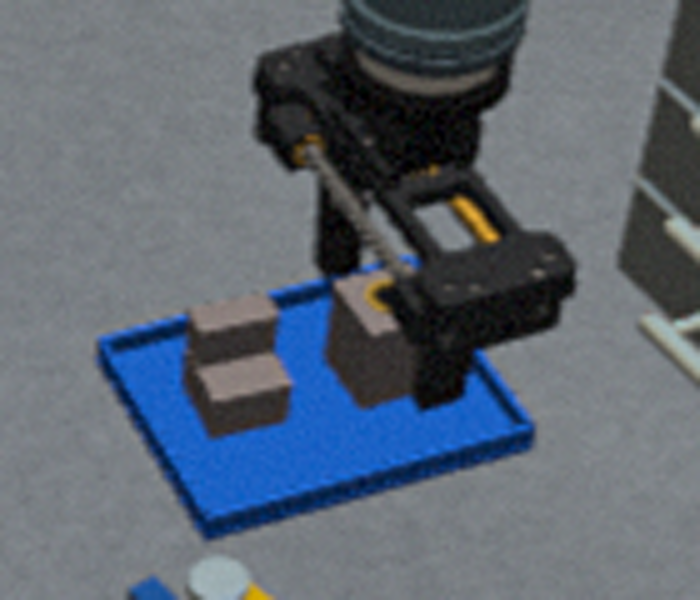

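The fingers straddle the spare at about scene (415,165) and the chipped block is clear. Lowering 5 mm and gripping.

```bash
python3 -m inch '[[[0,0.001,-0.005,0,0,0,1],[0,0.001,-0.006,0,0,0,-1],[0,0.001,-0.006,0,0,0,-1],[0,0.001,-0.006,0,0,0,-1],[0,0.001,-0.006,0,0,0,-1]]]'
python3 -m inch '[[[0,0,0,0,0,0,-1],[0,0,0,0,0,0,-1],[0,0,0,0,0,0,-1],[0,0,0,0,0,0,-1],[0,0,0,0,0,0,-1]]]'
python3 -m inch '[[[0,0,0.01,0,0,0,-1],[0,0,0.03,0,0,0,-1],[0,0,0.065,0,0,0,-1],[0,0,0.1,0,0,0,-1],[0,0,0.13,0,0,0,-1]]]'
```

```text
t: 11.25
tool_pos: [393.4, 373.7, 25.1]
ee_rot: [0.998, -0.062, 0.004, -0.005]
wrist_force: [-0.4, -0.2, -0.2]
width: 63.8
t: 11.67
tool_pos: [393.5, 373.7, 25.3]
ee_rot: [0.998, -0.062, 0.004, -0.005]
wrist_force: [0.3, -0.0, 3.0]
width: 39.5
t: 12.08
tool_pos: [393.2, 373.7, 157.6]
ee_rot: [0.998, -0.061, 0.004, -0.006]
wrist_force: [1.0, 1.4, -1.7]
width: 40.1
```

```bash
python3 -m inch '[[[0.012,-0.03,0,0,0,2,-1],[0.027,-0.065,0,0,0,5,-1],[0.042,-0.1,0,0,0,8,-1],[0.057,-0.135,0,0,0,11,-1],[0.072,-0.17,0,0,0,13,-1]]]'
python3 -m inch '[[[0.014,-0.035,0,0,0,0,-1],[0.028,-0.07,0,0,0,0,-1],[0.045,-0.1,0,0,0,0,-1],[0.058,-0.13,0,0,0,0,-1],[0.065,-0.142,0,0,0,0,-1]]]'
python3 -m inch '[[[0,0,-0.0,0,0,0,-1],[0,0,0,0,0,0,-1],[0,0,0,0,0,0,-1],[0,0,0,0,0,0,-1],[0,0,0,0,0,0,-1]]]'
python3 -c "
from h import *
o=ctrl.get_obs();print(o['tool_pos'],Rot.from_quat(o['ee_rot']).as_matrix().round(4),o['joints'].round(2))"
```

```text
t: 12.5
tool_pos: [465.4, 201.9, 158.2]
ee_rot: [0.999, 0.054, 0.003, -0.006]
wrist_force: [1.3, 0.7, -1.4]
width: 39.7
t: 12.92
tool_pos: [531.6, 54.0, 158.4]
ee_rot: [0.999, 0.051, 0.003, -0.004]
wrist_force: [0.6, -0.4, -2.1]
width: 39.9
t: 13.33
tool_pos: [530.9, 55.9, 158.6]
ee_rot: [0.999, 0.052, 0.003, -0.005]
wrist_force: [-0.2, 0.1, -0.8]
width: 39.8
[530.91897682  55.89305745 158.58722601] [[ 0.9946  0.104   0.0054]
 [ 0.1039 -0.9945  0.0097]
 [ 0.0063 -0.0091 -0.9999]] [ 0.27  0.51 -0.58  1.89  0.36  0.84 -0.39]
```

```bash
python3 -m inch '[[[0.005,-0.003,-0.02,0,0,0,-1],[0.005,-0.003,-0.05,0,0,0,-1],[0.005,-0.003,-0.07,0,0,0,-1],[0.005,-0.003,-0.08,0,0,0,-1],[0.005,-0.003,-0.08,0,0,0,-1]]]'
python3 - <<'E'
from h import *
s=cams.get_image("scene");save(s,"s5.png",(250,170,410,300),5)
E
```

```text
t: 13.75
tool_pos: [534.1, 53.6, 76.7]
ee_rot: [0.999, 0.053, 0.001, -0.005]
wrist_force: [-0.3, 0.2, -1.2]
width: 39.6
```

View pics/s5.png

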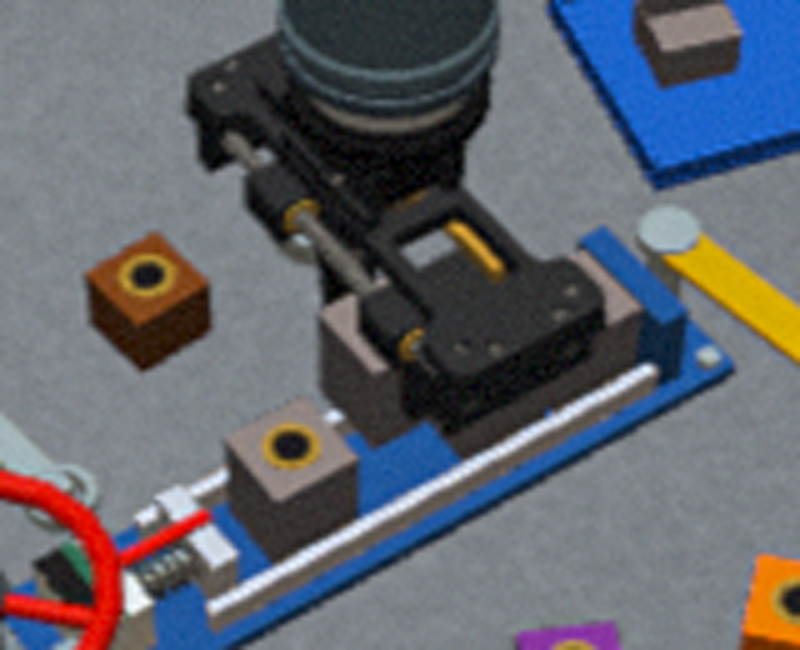

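```bash
python3 -m inch '[[[0.002,-0.001,-0.005,0,0,0,-1],[0.002,-0.001,-0.015,0,0,0,-1],[0.002,-0.001,-0.026,0,0,0,-1],[0.002,-0.001,-0.035,0,0,0,-1],[0.002,-0.001,-0.041,0,0,0,-1]]]'
python3 -m inch '[[[0,0,-0.001,0,0,0,-1],[0,0,-0.002,0,0,0,-1],[0,0,-0.003,0,0,0,-1],[0,0,-0.004,0,0,0,-1],[0,0,-0.004,0,0,0,-1]]]'
```

```text
t: 14.22
tool_pos: [536.6, 52.5, 35.9]
ee_rot: [0.999, 0.053, 0.001, -0.005]
wrist_force: [-0.0, 0.1, -1.0]
width: 39.7
t: 14.63
tool_pos: [536.8, 52.6, 32.0]
ee_rot: [0.999, 0.053, 0.002, -0.005]
wrist_force: [0.6, -0.7, -1.0]
width: 39.4
```

Bottom about 1 mm above the floor. Opening 8 mm to release, then opening fully and lifting.

```bash
python3 -m inch '[[[-0.0005,0,-0.001,0,0,0,-1],[-0.0005,0,-0.001,0,0,0,0.1],[-0.0005,0,-0.001,0,0,0,0.3],[-0.0005,0,-0.001,0,0,0,0.5],[-0.0005,0,-0.001,0,0,0,0.5]]]'
python3 -m inch '[[[0,0,0.01,0,0,0,0.5],[0,0,0.03,0,0,0,0.5],[0,0,0.065,0,0,0,0.5],[0,0,0.1,0,0,0,0.5],[0,0,0.13,0,0,0,0.5]]]'
python3 -m inch '[[[-0.01,-0.03,0.01,0,0,0,0],[-0.02,-0.06,0.01,0,0,0,0],[-0.025,-0.09,0.01,0,0,0,0],[-0.03,-0.12,0.01,0,0,0,0],[-0.035,-0.16,0.01,0,0,0,0]]]'
python3 - <<'E'
from h import *
np.set_printoptions(precision=1,suppress=True)
s=cams.get_image("scene");save(s,"s6.png",(190,190,410,350),3.6)
t=cams.get_image("top");save(t,"t6.png",(230,180,420,320),4)
for n,z in(("wheel_axis",73),("crank_knob",101),("jaw_face",27),("keeper_peg",88),("keeper_pivot",63.5)):
  for p in (t,s):
    for r in cams.place_of(p,n): print(n,round(r["score"],2),np.array(r["centre"]),atz(p,r["centre"],z))
E
```

```text
t: 15.05
tool_pos: [536.5, 52.6, 31.2]
ee_rot: [0.999, 0.053, 0.002, -0.005]
wrist_force: [-0.2, 0.4, 0.1]
width: 64.4
t: 15.47
tool_pos: [536.6, 52.9, 164.0]
ee_rot: [0.999, 0.053, 0.002, -0.005]
wrist_force: [0.8, 0.5, 1.0]
width: 66.0
t: 15.88
tool_pos: [501.5, -106.5, 175.2]
ee_rot: [0.998, 0.055, 0.003, -0.005]
wrist_force: [0.4, 0.3, -0.6]
width: 44.4
wheel_axis 0.74 [244.5 290.8] [ 562.1 -140.7   73. ]
wheel_axis 0.53 [365.8 243.2] [569.8 123.8  73. ]
wheel_axis 0.28 [323.7 264.6] [577.8  22.3  73. ]
crank_knob 0.64 [237.2 260.4] [ 509.2 -130.   101. ]
jaw_face 0.61 [337.9 247.8] [546.8 -36.3  27. ]
jaw_face 0.89 [293.7 280.7] [554.  -33.7  27. ]
keeper_peg 0.89 [238.6 219.4] [607.  219.6  88. ]
keeper_peg 0.42 [441.  295.7] [ 426.3 -294.3   88. ]
keeper_peg 0.6 [416.4 234.7] [609.3 218.2  88. ]
keeper_pivot 0.89 [246.  254.1] [521.3 200.9  63.5]
keeper_pivot 0.44 [304.6 251. ] [532.9  50.9  63.5]
keeper_pivot 0.95 [383.9 214.7] [513.4 203.3  63.5]
keeper_pivot 0.53 [140. 296.] [ 472.  -320.1   63.5]
```

View pics/s6.png

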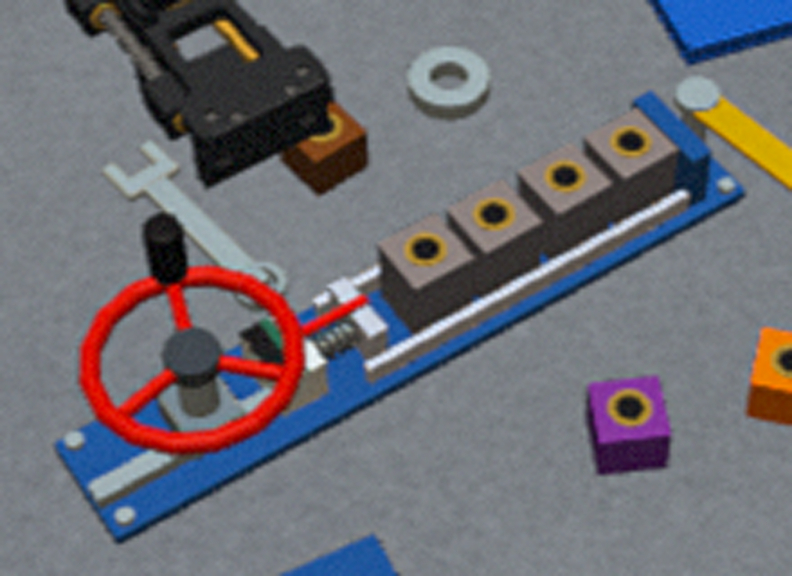

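View pics/t6.png

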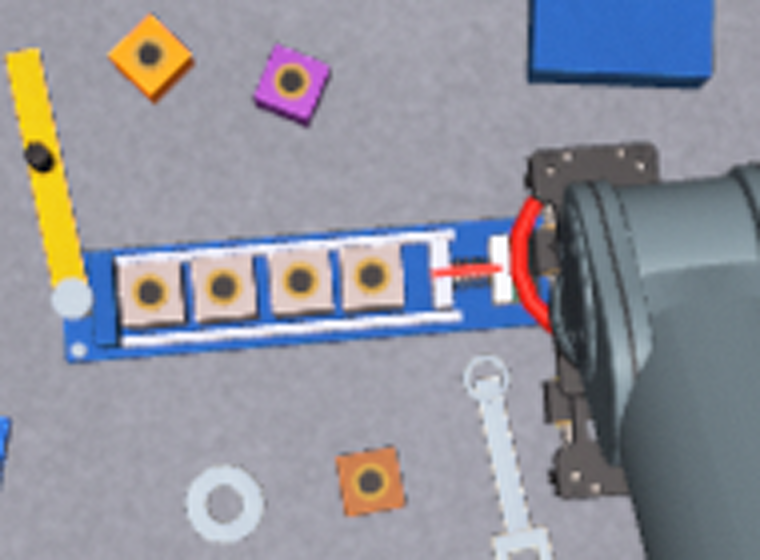

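Run:
```python
from h import *
np.set_printoptions(precision=1,suppress=True)
t=cams.get_image("top");s=cams.get_image("scene")
from scipy.optimize import least_squares
for p,f,c in((t,"pics/t1.png",(345,210,415,275)),(s,"pics/s1.png",(200,225,285,335))):
    im=cv2.imread(f)[:,:,::-1].astype(int)
    m=(im[:,:,0]>120)&(im[:,:,1]<90)&(im[:,:,2]<90);k=np.zeros_like(m);k[c[1]:c[3],c[0]:c[2]]=1;m&=k
    ys,xs=np.nonzero(m);P=np.array([atz(p,(x,y),73)[:2] for x,y in zip(xs,ys)])
    C=np.array([552,-143.])
    for i in range(20):
        r=np.linalg.norm(P-C,axis=1);Q=P[(r>47)&(r<66)]
        C=least_squares(lambda v:np.linalg.norm(Q-v[:2],axis=1)-v[2],[*C,57],loss="soft_l1").x[:2]
    print("axis",C,len(Q))
    im=im.mean(2);d=(im<60)&k.astype(bool)
    n,l,st,ce=cv2.connectedComponentsWithStats(d.astype(np.uint8))
    for i in range(1,n):
        if st[i,4]>12: print(st[i],ce[i],atz(p,ce[i],101),atz(p,ce[i],119))
def show(f,c,n):
    im=cv2.imread(f)[c[1]:c[3],c[0]:c[2]];cv2.imwrite("pics/"+n,cv2.resize(im,None,fx=9,fy=9,interpolation=cv2.INTER_CUBIC))
show("pics/t1.png",(345,210,415,275),"tw.png")
show("pics/s1.png",(200,235,285,300),"sw.png")
```

```text
axis [ 556.1 -142.3] 545
[373 260   9   9  33] [376.3 263.6] [ 502.2 -129.4  101. ] [ 500.9 -127.2  119. ]
axis [ 555.3 -141. ] 860
[276 225   7   3  14] [278.9 225.6] [466.5 -20.5 101. ] [481.3 -26.5 119. ]
[268 226  17  18 159] [276.3 235.4] [487.6 -36.4 101. ] [502.  -42.1 119. ]
[217 249  43  39 279] [235.5 263.3] [ 514.2 -135.6  101. ] [ 528.1 -139.4  119. ]
[257 280  12  12  79] [262.8 285.5] [ 586.6 -111.3  101. ] [ 599.1 -115.5  119. ]
[225 290  42  15  97] [245.4 295.2] [ 591.6 -148.7  101. ] [ 604.  -152.2  119. ]
[219 296  54  21 112] [248.6 310. ] [ 624.1 -156.7  101. ] [ 635.8 -160.   119. ]
[232 306  53  29  89] [257.5 320.4] [ 651.8 -151.5  101. ] [ 662.9 -154.9  119. ]
```

View pics/tw.png

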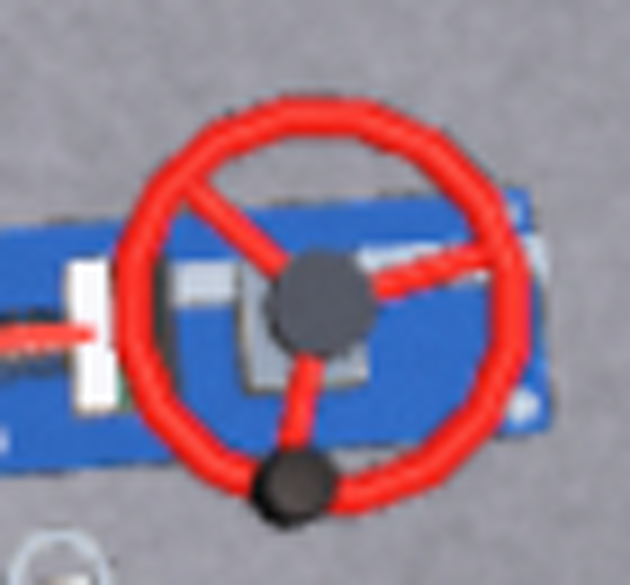

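View pics/sw.png

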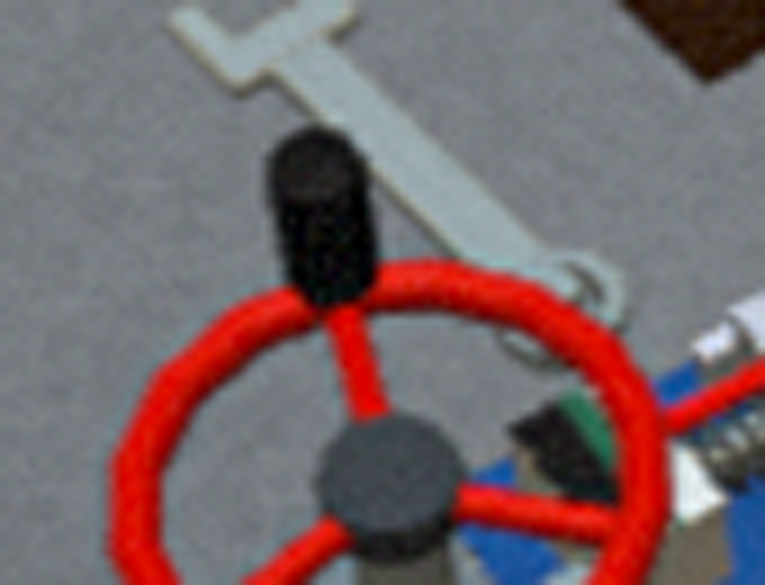

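```bash
python3 -c "
from h import *
s=cams.get_image('scene')
for q in((234.9,253.1),(235.3,253.6)):print(atz(s,q,119))"
python3 -m inch '[[[0,-0.012,0,0,0,0,-0.1],[0,-0.024,0,0,0,0,-0.1],[0,-0.025,-0.01,0,0,0,-0.1],[0,-0.025,-0.02,0,0,0,-0.1],[0,-0.025,-0.03,0,0,0,-0.1]]]'
python3 -m inch '[[[0,0,0,0,0,0,-0.1],[0,0,0,0,0,0,-0.1],[0,0,0,0,0,0,-0.1],[0,0,0,0,0,0,-0.1],[0,0,0,0,0,0,-0.1]]]'
```

```text
[ 504.75007003 -130.721342    119.        ]
[ 506.24347246 -130.52839871  119.        ]
t: 17.05
tool_pos: [501.2, -132.2, 142.6]
ee_rot: [0.999, 0.053, 0.002, -0.005]
wrist_force: [0.0, -0.5, -0.3]
width: 39.8
t: 17.47
tool_pos: [501.6, -132.0, 143.0]
ee_rot: [0.999, 0.053, 0.002, -0.005]
wrist_force: [0.4, -0.2, -0.3]
width: 39.8
```

```bash
python3 -m inch '[[[0.0015,0.001,-0.01,0,0,0,-0.1],[0.0015,0.001,-0.02,0,0,0,-0.1],[0.0015,0.001,-0.035,0,0,0,-0.1],[0.0015,0.001,-0.05,0,0,0,-0.1],[0.0015,0.001,-0.057,0,0,0,-0.1]]]'
python3 -m inch '[[[0,0,0,0,0,0,-1],[0,0,0,0,0,0,-1],[0,0,0,0,0,0,-1],[0,0,0,0,0,0,-1],[0,0,0,0,0,0,-1]]]'
python3 - <<'E'
from h import *
s=cams.get_image("scene");save(s,"s7.png",(170,190,330,330),4.5)
print(ctrl.get_obs())
E
```

```text
t: 17.88
tool_pos: [501.8, -130.7, 83.7]
ee_rot: [0.999, 0.053, 0.001, -0.005]
wrist_force: [0.1, 0.2, 0.5]
width: 39.4
t: 18.3
tool_pos: [502.4, -130.5, 83.9]
ee_rot: [0.999, 0.053, 0.002, -0.006]
wrist_force: [3.5, -0.1, -7.5]
width: 21.2
{'t': 18.35, 'joints': array([ 0.56196824,  0.60345793, -0.49576768,  1.96399374,  0.42614511,
        0.67632744, -0.09066305]), 'dq': array([-0.00114768, -0.00228972,  0.00065484, -0.00072315,  0.00116509,
        0.00091858,  0.00041653]), 'joint_efforts': array([ 8.57911482e-01, -5.22325945e+01, -5.91599286e+00, -1.60819995e+01,
       -6.71034283e-02,  1.07997704e+00, -3.05205067e-03]), 'tool_pos': array([ 502.42061183, -130.52091495,   83.90582365]), 'ee_rot': array([ 0.99857391,  0.05306396,  0.00183689, -0.0055668 ]), 'wrist_force': array([ 3.42133901,  0.07588485, -7.67647679]), 'ft_torque': array([ 0.12280895, -0.75468802, -0.02476135]), 'width': 21.111616616215052}
```

View pics/s7.png

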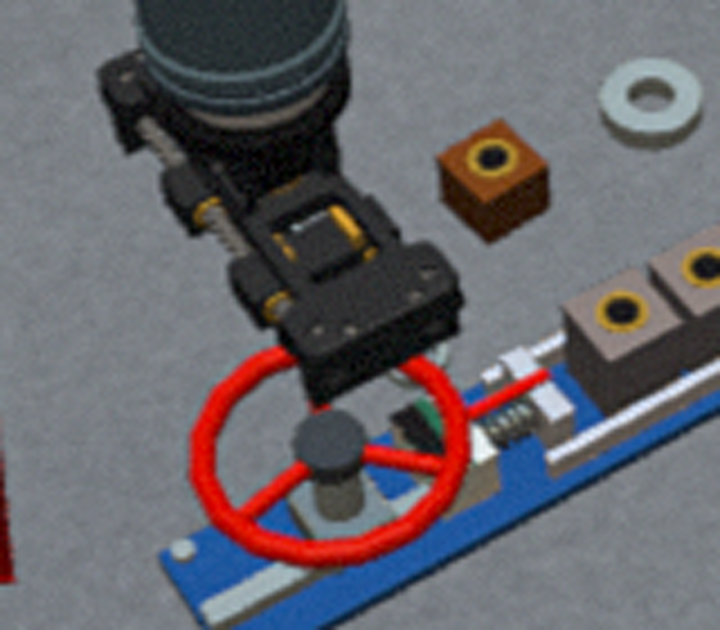

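```bash
cat > crank.py <<'E'
import sys
from h import *
C=np.array([555.8,-141.7]);d=float(sys.argv[1])
o=ctrl.get_obs();p=o["tool_pos"];v=p[:2]-C;ph=np.arctan2(v[1],v[0])
print("t",round(o["t"],2),"r",np.linalg.norm(v).round(1),"phi",np.degrees(ph).round(1),"z",p[2].round(1),"F",o["wrist_force"].round(1))
for k in range(1,6):
    a=ph-np.radians(d*k);print(((C+55*np.array([np.cos(a),np.sin(a)])-p[:2])/1000).round(4))
E
python3 crank.py 14
```

```text
t 18.35 r 54.5 phi 168.2 z 83.9 F [ 3.4  0.1 -7.7]
[0.0039 0.0128]
[0.0111 0.024 ]
[0.0209 0.0332]
[0.0326 0.0398]
[0.0456 0.0433]
```

```bash
python3 -m inch '[[[0.004,0.013,0.001,0,0,0,-1],[0.011,0.024,0.001,0,0,0,-1],[0.021,0.033,0.001,0,0,0,-1],[0.0325,0.04,0.001,0,0,0,-1],[0.0455,0.0435,0.001,0,0,0,-1]]]'
python3 crank.py 14
```

```text
t: 18.77
tool_pos: [543.5, -87.6, 83.8]
ee_rot: [0.999, 0.053, -0.003, -0.005]
wrist_force: [-7.9, -1.7, -0.9]
width: 21.1
t 18.77 r 55.5 phi 102.8 z 83.8 F [-7.9 -1.7 -0.9]
[0.0134 0.0009]
[ 0.0267 -0.001 ]
[ 0.0391 -0.0061]
[ 0.05  -0.014]
[ 0.0585 -0.0243]
```

```bash
python3 -m inch '[[[0.0134,0.001,0,0,0,0,-1],[0.0267,-0.001,0,0,0,0,-1],[0.039,-0.006,0,0,0,0,-1],[0.05,-0.014,0,0,0,0,-1],[0.0585,-0.0245,0,0,0,0,-1]]]'
python3 crank.py 14
```

```text
t: 19.18
tool_pos: [600.7, -108.5, 83.8]
ee_rot: [0.998, 0.054, -0.005, -0.007]
wrist_force: [-4.9, 7.4, 0.4]
width: 20.7
t 19.18 r 55.8 phi 36.5 z 83.8 F [-4.9  7.4  0.4]
[ 0.0059 -0.0122]
[ 0.0095 -0.0251]
[ 0.0099 -0.0385]
[ 0.007  -0.0516]
[ 0.001  -0.0636]
```

```bash
python3 -m inch '[[[0.006,-0.012,0,0,0,0,-1],[0.0095,-0.025,0,0,0,0,-1],[0.01,-0.0385,0,0,0,0,-1],[0.007,-0.0515,0,0,0,0,-1],[0.001,-0.0635,0,0,0,0,-1]]]'
python3 crank.py 14
python3 - <<'E'
from h import *
s=cams.get_image("scene");save(s,"s8.png",(190,190,410,350),3.6)
E
```

```text
t: 19.6
tool_pos: [603.9, -168.8, 84.0]
ee_rot: [0.998, 0.056, -0.003, -0.009]
wrist_force: [5.8, 7.0, -7.9]
width: 20.9
t 19.6 r 55.2 phi -29.4 z 84.0 F [ 5.8  7.  -7.9]
[-0.0081 -0.0107]
[-0.0184 -0.0193]
[-0.0305 -0.0251]
[-0.0436 -0.0278]
[-0.057  -0.0272]
```

View pics/s8.png

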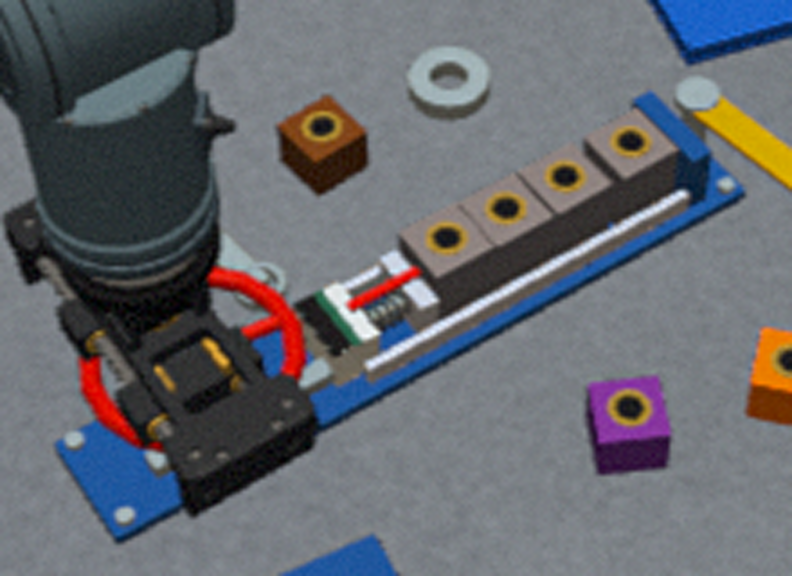

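```bash
python3 -m inch '[[[-0.008,-0.0105,0.001,0,0,0,-1],[-0.0185,-0.0195,0.001,0,0,0,-1],[-0.0305,-0.025,0.001,0,0,0,-1],[-0.0435,-0.028,0.001,0,0,0,-1],[-0.057,-0.027,0.001,0,0,0,-1]]]'
python3 crank.py 6
python3 - <<'E'
from h import *
s=cams.get_image("scene");save(s,"s9.png",(230,190,390,310),5)
t=cams.get_image("top");save(t,"t9.png",(250,210,400,290),5)
E
```

```text
t: 20.07
tool_pos: [545.6, -195.3, 84.2]
ee_rot: [0.998, 0.055, -0.003, -0.011]
wrist_force: [12.1, 12.8, -19.3]
width: 21.2
t 20.07 r 54.6 phi -100.8 z 84.2 F [ 12.1  12.8 -19.3]
[-0.0057  0.0009]
[-0.0111  0.0029]
[-0.0163  0.0054]
[-0.0212  0.0084]
[-0.0257  0.012 ]
```

View pics/s9.png

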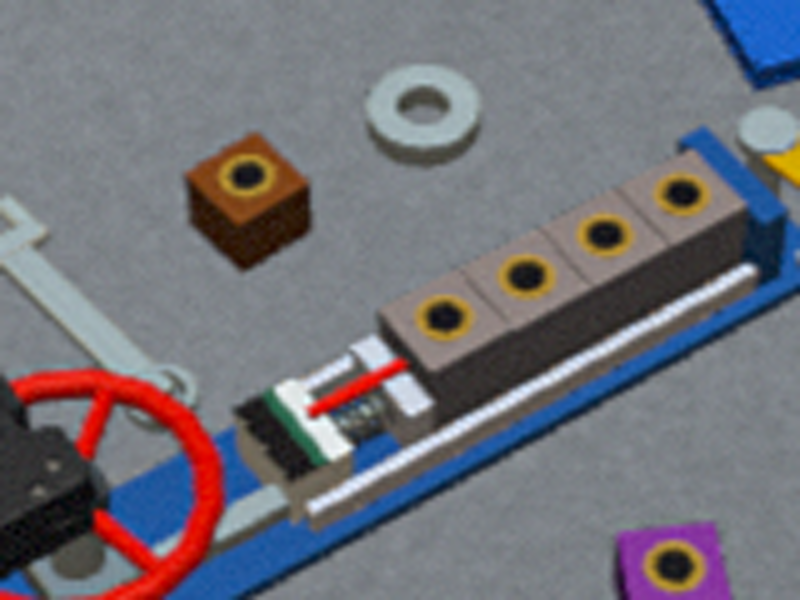

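View pics/t9.png

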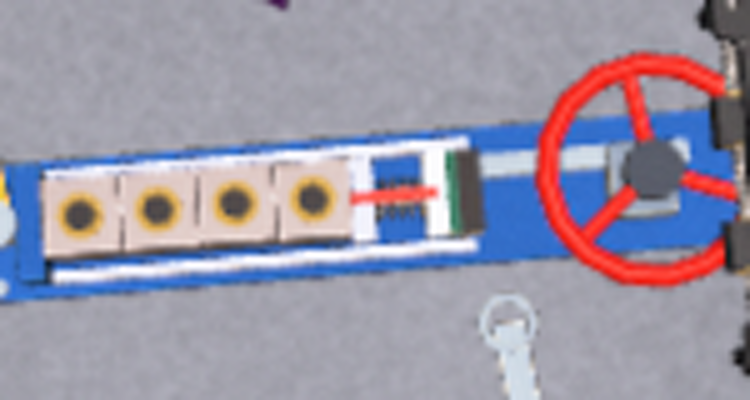

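```bash
python3 -m inch '[[[-0.0055,0.0005,-0.001,0,0,0,-1],[-0.011,0.0025,-0.001,0,0,0,-1],[-0.0165,0.005,-0.001,0,0,0,-1],[-0.021,0.008,-0.001,0,0,0,-1],[-0.0255,0.0115,-0.001,0,0,0,-1]]]'
python3 crank.py 3
python3 - <<'E'
from h import *
s=cams.get_image("scene");save(s,"s10.png",(260,240,340,300),9)
t=cams.get_image("top");save(t,"t10.png",(310,230,360,270),14)
E
```

```text
t: 20.58
tool_pos: [521.0, -183.3, 84.1]
ee_rot: [0.998, 0.055, -0.001, -0.01]
wrist_force: [12.8, -0.7, -12.4]
width: 21.3
t 20.58 r 54.2 phi -129.9 z 84.1 F [ 12.8  -0.7 -12.4]
[-0.0027  0.0013]
[-0.0047  0.0033]
[-0.0067  0.0054]
[-0.0085  0.0076]
[-0.0102  0.0099]
```

View pics/s10.png

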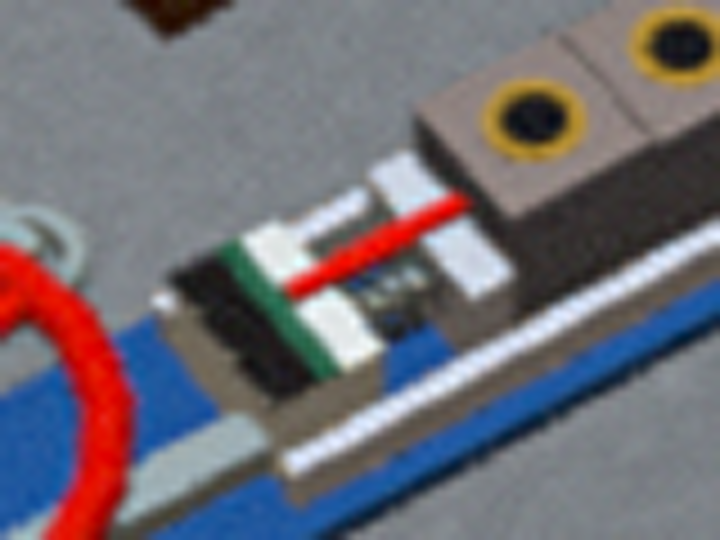

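View pics/t10.png

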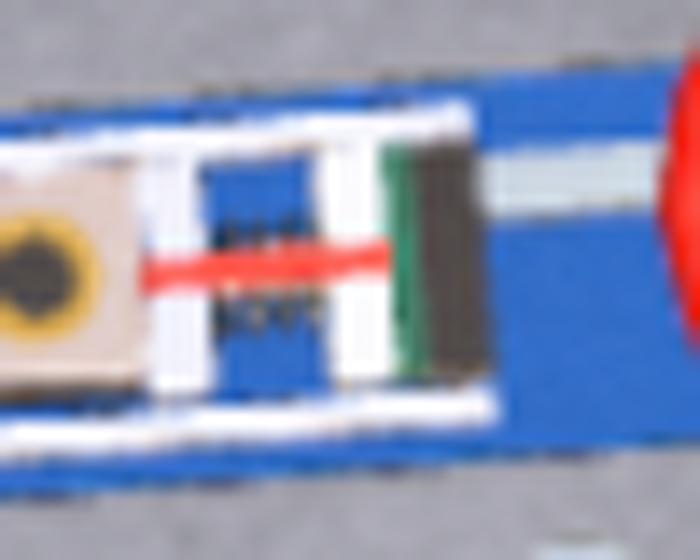

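```bash
python3 -m inch '[[[-0.0025,0.0015,0,0,0,0,-1],[-0.005,0.0035,0,0,0,0,-1],[-0.007,0.006,0,0,0,0,-1],[-0.009,0.0085,0,0,0,0,-1],[-0.011,0.011,0,0,0,0,-1]]]'
python3 crank.py 3
python3 - <<'E'
from h import *
s=cams.get_image("scene");save(s,"s11.png",(260,240,340,300),9)
t=cams.get_image("top");save(t,"t11.png",(310,230,360,270),14)
E
```

```text
t: 21.1
tool_pos: [511.8, -173.3, 84.1]
ee_rot: [0.998, 0.055, 0.001, -0.009]
wrist_force: [11.8, -6.1, -19.0]
width: 21.2
t 21.1 r 54.2 phi -144.3 z 84.1 F [ 11.8  -6.1 -19. ]
[-0.0023  0.0019]
[-0.0038  0.0044]
[-0.0051  0.0069]
[-0.0063  0.0095]
[-0.0074  0.0122]
```

View pics/s11.png

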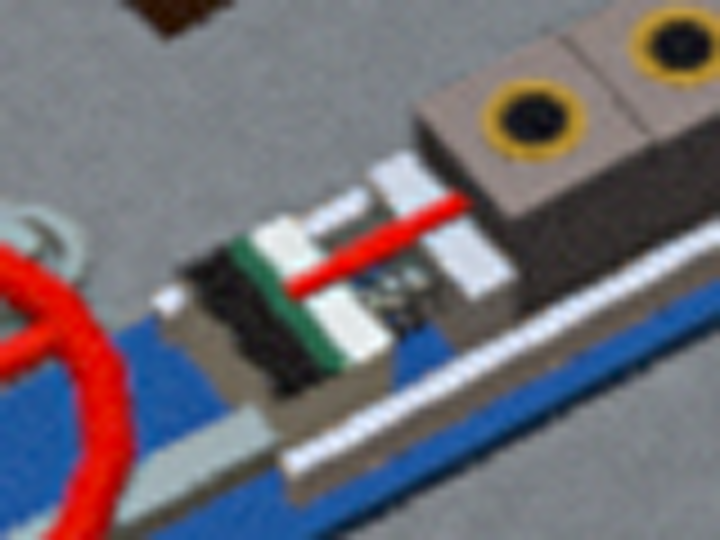

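View pics/t11.png

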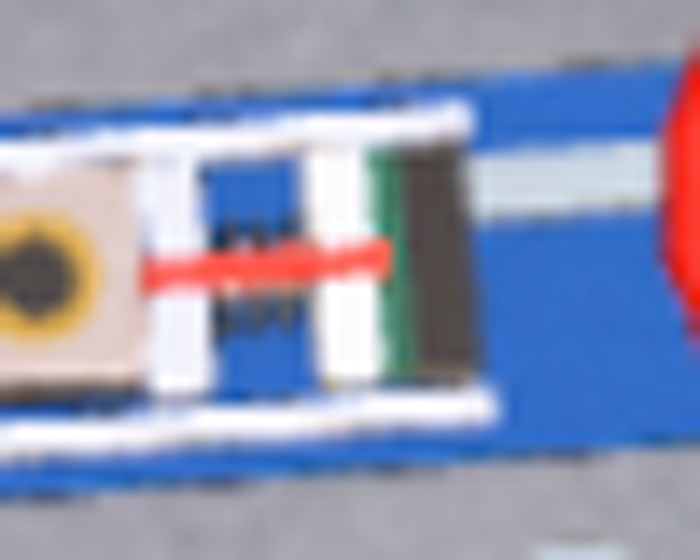

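```bash
python3 -m inch '[[[-0.0015,0.0015,0,0,0,0,-1],[-0.003,0.0035,0,0,0,0,-1],[-0.003,0.0035,0,0,0,0,-1],[-0.003,0.0035,0,0,0,0,-1],[-0.003,0.0035,0,0,0,0,-1]]]'
python3 crank.py 3
python3 - <<'E'
from h import *
s=cams.get_image("scene");save(s,"s12.png",(260,240,340,300),9)
t=cams.get_image("top");save(t,"t12.png",(310,230,360,270),14)
E
```

```text
t: 21.62
tool_pos: [510.4, -171.2, 84.1]
ee_rot: [0.998, 0.055, 0.003, -0.008]
wrist_force: [10.8, -3.5, -16.7]
width: 21.1
t 21.62 r 54.2 phi -147.0 z 84.1 F [ 10.8  -3.5 -16.7]
[-0.0022  0.002 ]
[-0.0036  0.0045]
[-0.0048  0.0071]
[-0.0059  0.0098]
[-0.0069  0.0125]
```

View pics/s12.png

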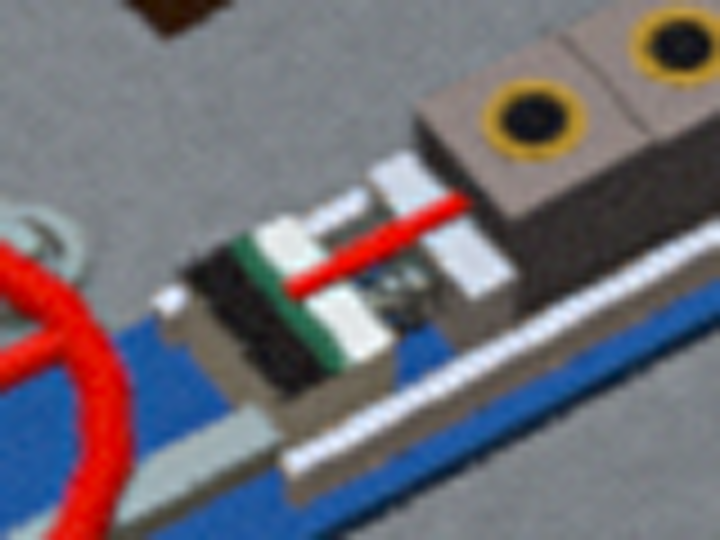

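View pics/t12.png

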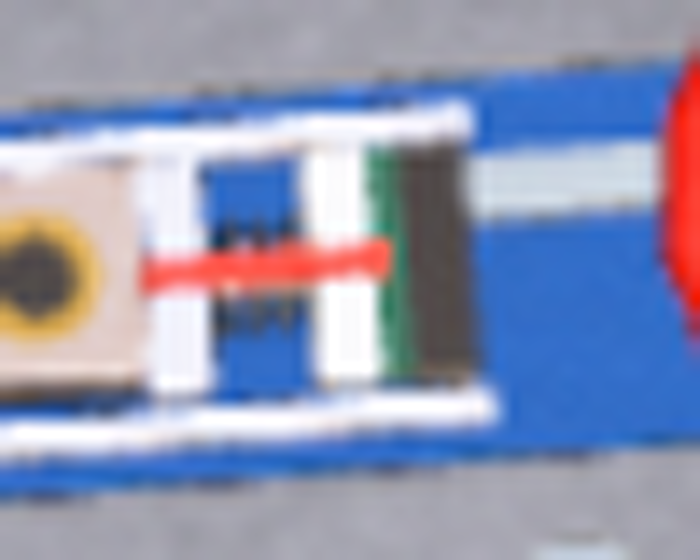

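Both views show the pointer tip mid-green: scene about (292,272), top about (338,248). Unloading first, then releasing the knob.

```bash
python3 -m inch '[[[0,0,0,0,0,0,-1],[0,0,0,0,0,0,-1],[0,0,0,0,0,0,-0.5],[0,0,0,0,0,0,-0.1],[0,0,0,0,0,0,-0.1]]]'
python3 -m inch '[[[0,0,0,0,0,0,-0.1],[0,0,0.01,0,0,0,-0.1],[0,0,0.03,0,0,0,-0.1],[0,0,0.055,0,0,0,-0.1],[0,0,0.085,0,0,0,-0.1]]]'
python3 -m inch '[[[0.01,0.03,0.01,0,0,0,0],[0.02,0.06,0.02,0,0,0,0],[0.03,0.09,0.02,0,0,0,0],[0.045,0.125,0.02,0,0,0,0],[0.06,0.16,0.02,0,0,0,0]]]'
python3 - <<'E'
from h import *
np.set_printoptions(precision=1,suppress=True)
s=cams.get_image("scene");save(s,"s13.png")
t=cams.get_image("top");save(t,"t13.png")
K={}
for n,z in(("keeper_peg",88),("keeper_pivot",63.5)):
  for p in (t,s):
    for r in cams.place_of(p,n)[:1]: print(n,round(r["score"],2),np.array(r["centre"]),atz(p,r["centre"],z))
save(t,"t13k.png",(225,180,265,265),7)
save(s,"s13k.png",(370,200,450,270),9)
E
```

```text
t: 22.13
tool_pos: [510.3, -171.3, 84.6]
ee_rot: [0.998, 0.055, 0.003, -0.008]
wrist_force: [-0.4, 0.1, -0.2]
width: 33.1
t: 22.55
tool_pos: [509.3, -171.0, 170.5]
ee_rot: [0.998, 0.055, 0.002, -0.009]
wrist_force: [0.4, -0.2, 0.3]
width: 39.9
t: 22.97
tool_pos: [569.7, -10.0, 191.9]
ee_rot: [0.998, 0.055, 0.002, -0.008]
wrist_force: [0.8, -0.1, 0.1]
width: 44.3
keeper_peg 0.98 [236.  217.9] [610.7 226.4  88. ]
keeper_peg 0.84 [412.9 236.2] [609.3 209.8  88. ]
keeper_pivot 0.71 [246. 254.] [521.5 200.9  63.5]
keeper_pivot 0.79 [383.9 214.9] [513.9 203.   63.5]
```

View pics/s13.png

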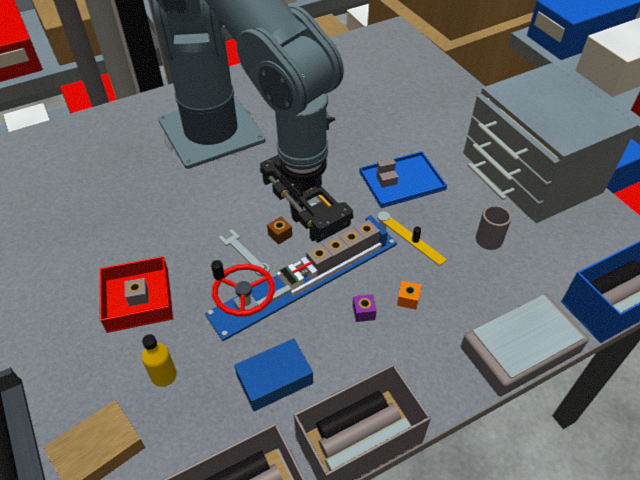

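View pics/t13k.png

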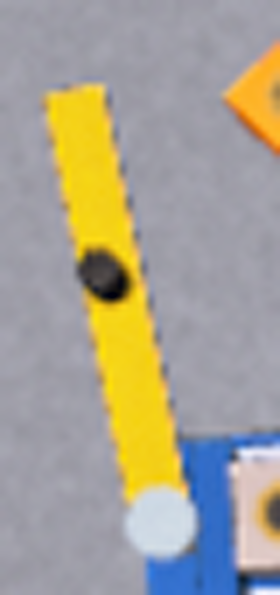

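View pics/s13k.png

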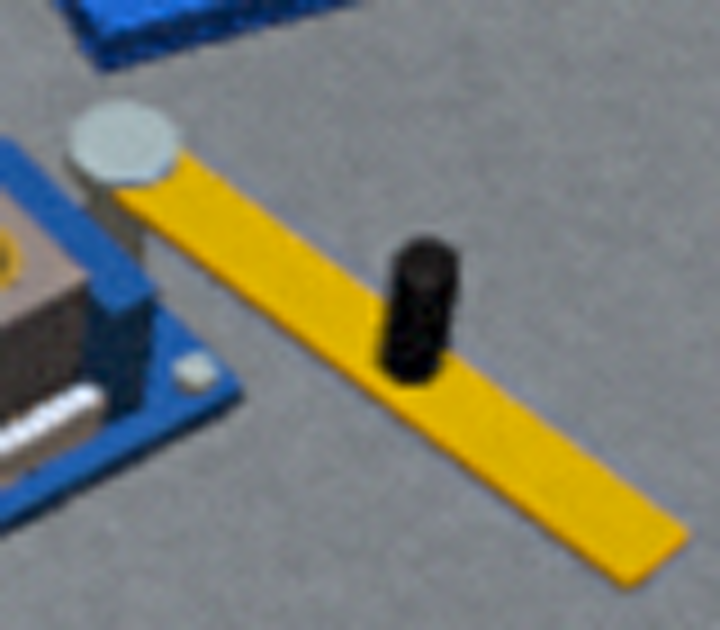

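```bash
python3 - <<'E'
from h import *
np.set_printoptions(precision=1,suppress=True)
s=cams.get_image("scene");t=cams.get_image("top")
print(atz(s,(417,228.1),106),atz(s,(415.1,240.8),70),"pivotcap",atz(s,((123.5)/9-.5+370,143/9-.5+200),75),atz(t,(247.5,253.9),75),atz(t,(239.3,218.6),88))
print(ctrl.get_obs()["tool_pos"])
E
python3 -m inch '[[[0.007,0.038,0,0,0,0,0],[0.014,0.076,0,0,0,0,0],[0.021,0.114,0,0,0,0,0],[0.028,0.152,0,0,0,0,0],[0.034,0.185,0,0,0,0,0]]]'
python3 -m inch '[[[0.004,0.025,0,0,0,0,0],[0.004,0.038,0,0,0,0,0],[0.004,0.038,-0.015,0,0,0,0],[0.004,0.038,-0.03,0,0,0,0],[0.004,0.038,-0.04,0,0,0,0]]]'
```

```text
[607.3 218.4 106. ] [609.9 217.3  70. ] pivotcap [523.  194.5  75. ] [520.9 195.5  75. ] [609.1 217.9  88. ]
[568.9 -12.9 190.6]
t: 23.78
tool_pos: [603.1, 173.3, 190.8]
ee_rot: [0.999, 0.053, 0.001, -0.008]
wrist_force: [0.9, -0.4, -0.5]
width: 44.1
t: 24.2
tool_pos: [606.8, 209.0, 149.4]
ee_rot: [0.999, 0.053, 0.001, -0.007]
wrist_force: [-0.5, -0.3, 0.2]
width: 44.3
```

```bash
python3 -m inch '[[[0.002,0.005,0,0,0,0,0],[0.002,0.009,-0.01,0,0,0,0],[0.002,0.009,-0.035,0,0,0,0],[0.002,0.009,-0.06,0,0,0,0],[0.002,0.009,-0.071,0,0,0,0]]]'
python3 -m inch '[[[0,0,0,0,0,0,0],[0,0,0,0,0,0,-1],[0,0,0,0,0,0,-1],[0,0,0,0,0,0,-1],[0,0,0,0,0,0,-1]]]'
cat > keep.py <<'E'
import sys
from h import *
C=np.array([521.7,195.3]);d=float(sys.argv[1])
o=ctrl.get_obs();p=o["tool_pos"];v=p[:2]-C;ph=np.arctan2(v[1],v[0])
print("t",round(o["t"],2),"r",np.linalg.norm(v).round(1),"phi",np.degrees(ph).round(1),"z",p[2].round(1),"F",o["wrist_force"].round(1),"w",round(o["width"],1))
for k in range(1,6):
    a=ph-np.radians(d*k);print(((C+90*np.array([np.cos(a),np.sin(a)])-p[:2])/1000).round(4))
E
python3 keep.py 8
```

```text
t: 24.62
tool_pos: [607.8, 217.2, 75.8]
ee_rot: [0.999, 0.052, -0.001, -0.007]
wrist_force: [-0.6, -0.5, -0.3]
width: 43.6
t: 25.03
tool_pos: [608.6, 217.5, 77.2]
ee_rot: [0.999, 0.052, 0.0, -0.007]
wrist_force: [-0.5, 1.1, 0.4]
width: 19.4
t 25.03 r 89.7 phi 14.3 z 77.2 F [-0.5  1.1  0.4] w 19.4
[ 0.0025 -0.0123]
[ 0.003  -0.0248]
[ 0.0018 -0.0373]
[-0.0012 -0.0495]
[-0.0058 -0.0612]
```

```bash
python3 -m inch '[[[0,0,0,0,0,0,-1],[0,0,0,0,0,0,-1],[0.001,-0.004,0,0,0,0,-1],[0.002,-0.012,0,0,0,0,-1],[0.003,-0.025,0,0,0,0,-1]]]'
python3 keep.py 8
```

```text
t: 25.45
tool_pos: [611.0, 195.8, 77.4]
ee_rot: [0.999, 0.053, 0.001, -0.009]
wrist_force: [-3.9, 5.3, -2.5]
width: 14.8
t 25.45 r 89.3 phi 0.3 z 77.4 F [-3.9  5.3 -2.5] w 14.8
[-0.0001 -0.0125]
[-0.0026 -0.0248]
[-0.0069 -0.0366]
[-0.0127 -0.0478]
[-0.02  -0.058]
```

```bash
python3 -m inch '[[[0,-0.0125,0,0,0,0,-1],[-0.0025,-0.025,0,0,0,0,-1],[-0.007,-0.0365,0,0,0,0,-1],[-0.0125,-0.048,0,0,0,0,-1],[-0.02,-0.058,0,0,0,0,-1]]]'
python3 keep.py 7.5
```

```text
t: 25.87
tool_pos: [593.9, 136.2, 77.5]
ee_rot: [0.999, 0.052, 0.003, -0.01]
wrist_force: [8.3, -1.3, -11.1]
width: 14.7
t 25.87 r 93.3 phi -39.3 z 77.5 F [  8.3  -1.3 -11.1] w 14.7
[-0.0106 -0.0065]
[-0.0197 -0.014 ]
[-0.0297 -0.0202]
[-0.0404 -0.0251]
[-0.0517 -0.0285]
```

```bash
python3 -m inch '[[[-0.0105,-0.0065,0,0,0,0,-1],[-0.0195,-0.014,0,0,0,0,-1],[-0.0295,-0.02,0,0,0,0,-1],[-0.0405,-0.025,0,0,0,0,-1],[-0.0515,-0.0285,0,0,0,0,-1]]]'
python3 keep.py 2
python3 - <<'E'
from h import *
s=cams.get_image("scene");save(s,"s14.png",(250,170,440,310),4.2)
t=cams.get_image("top");save(t,"t14.png",(225,180,415,290),4)
E
```

```text
t: 26.28
tool_pos: [546.4, 98.4, 77.5]
ee_rot: [0.999, 0.048, 0.006, -0.005]
wrist_force: [9.1, -16.8, -6.1]
width: 13.0
t 26.28 r 100.0 phi -75.7 z 77.5 F [  9.1 -16.8  -6.1] w 13.0
[-0.0055  0.0089]
[-0.0086  0.0083]
[-0.0117  0.0078]
[-0.0148  0.0074]
[-0.0179  0.0071]
```

View pics/s14.png

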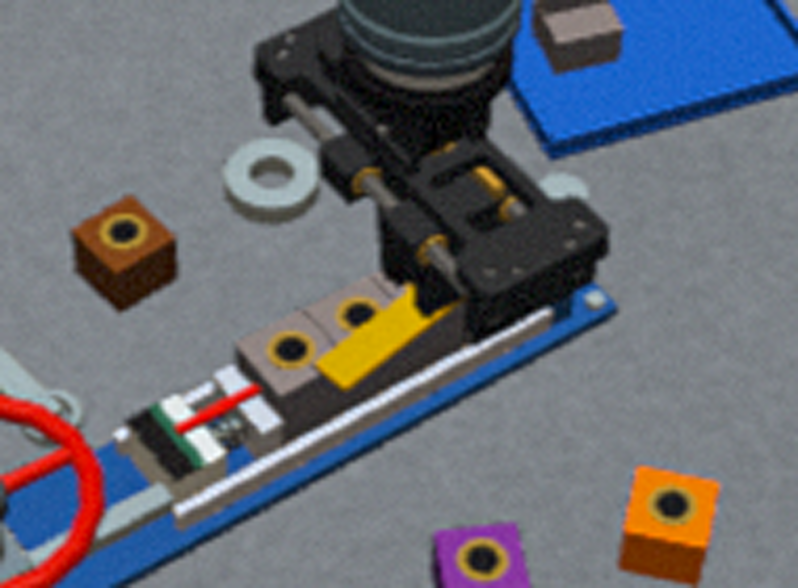

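View pics/t14.png

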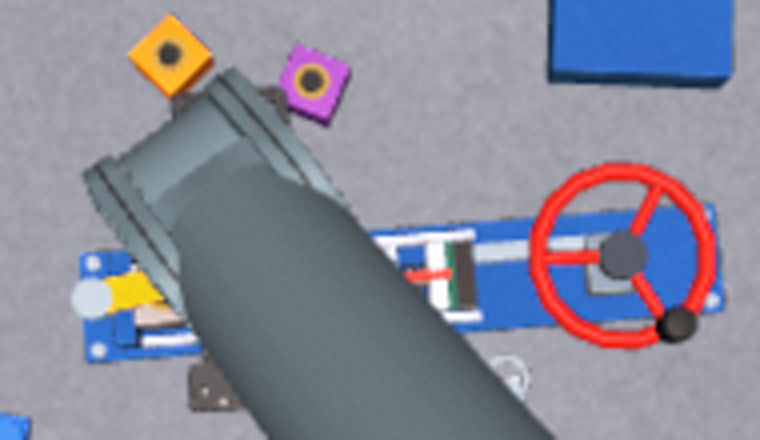

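The peg slipped towards the pad edge (width 13 mm) and the bar is about 10° short of closed. I'll open up, recentre on the peg and push it shut with the outer finger.

```bash
python3 -m inch '[[[0,0,0,0,0,0,-1],[0,0,0,0,0,0,-0.5],[0,0,0,0,0,0,0],[0,0,0,0,0,0,0],[0,0,0,0,0,0,0]]]'
python3 -m inch '[[[0,0.003,0,0,0,0,0],[0,0.006,0,0,0,0,0],[0,0.009,0,0,0,0,0],[0,0.009,0,0,0,0,0],[0,0.009,0,0,0,0,0]]]'
python3 -c "
from h import *
o=ctrl.get_obs();print(o['tool_pos'],o['wrist_force'],o['width'])
s=cams.get_image('scene');save(s,'s15.png',(250,170,440,310),4.2)"
```

```text
t: 26.8
tool_pos: [544.3, 98.6, 77.7]
ee_rot: [0.999, 0.049, 0.004, -0.005]
wrist_force: [0.5, 0.5, -0.0]
width: 33.9
t: 27.22
tool_pos: [544.2, 108.1, 77.7]
ee_rot: [0.999, 0.05, 0.004, -0.005]
wrist_force: [0.3, -0.4, -0.3]
width: 44.1
[544.23579732 108.09646504  77.67498674] [ 0.30982936 -0.389165   -0.32095969] 44.12713047055082
```

View pics/s15.png

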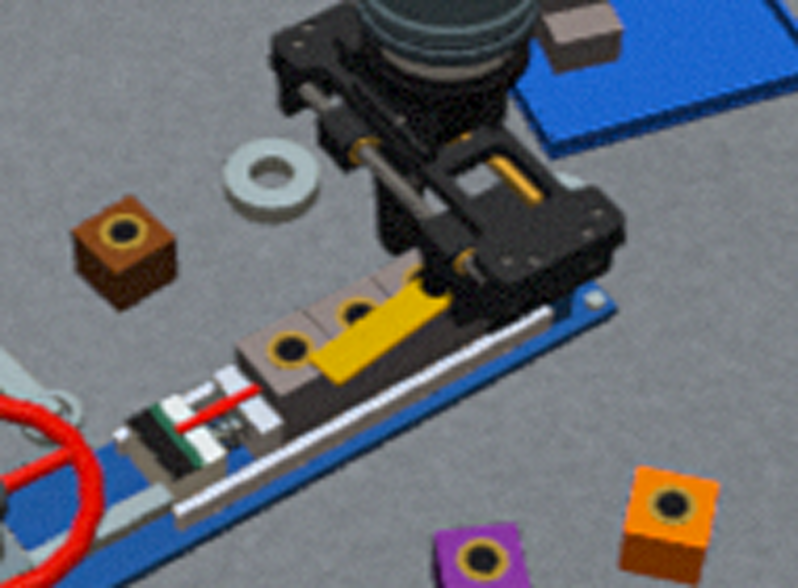

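```bash
python3 -m inch '[[[-0.005,-0.001,0,0,0,0,0],[-0.01,-0.001,0,0,0,0,0],[-0.015,-0.001,0,0,0,0,0],[-0.019,-0.001,0,0,0,0,0],[-0.022,-0.001,0,0,0,0,0]]]'
python3 -m inch '[[[-0.001,0,0,0,0,0,0],[-0.002,0,0,0,0,0,0],[-0.003,0,0,0,0,0,0],[-0.004,0,0,0,0,0,0],[-0.005,0,0,0,0,0,0]]]'
python3 -c "
from h import *
s=cams.get_image('scene');save(s,'s16.png',(250,170,440,310),4.2)"
```

```text
t: 27.68
tool_pos: [522.0, 106.3, 77.8]
ee_rot: [0.999, 0.049, 0.004, -0.004]
wrist_force: [1.3, -1.7, -0.8]
width: 44.1
t: 28.1
tool_pos: [517.2, 106.4, 77.9]
ee_rot: [0.999, 0.049, 0.005, -0.004]
wrist_force: [1.0, -1.0, -0.5]
width: 44.2
```

View pics/s16.png

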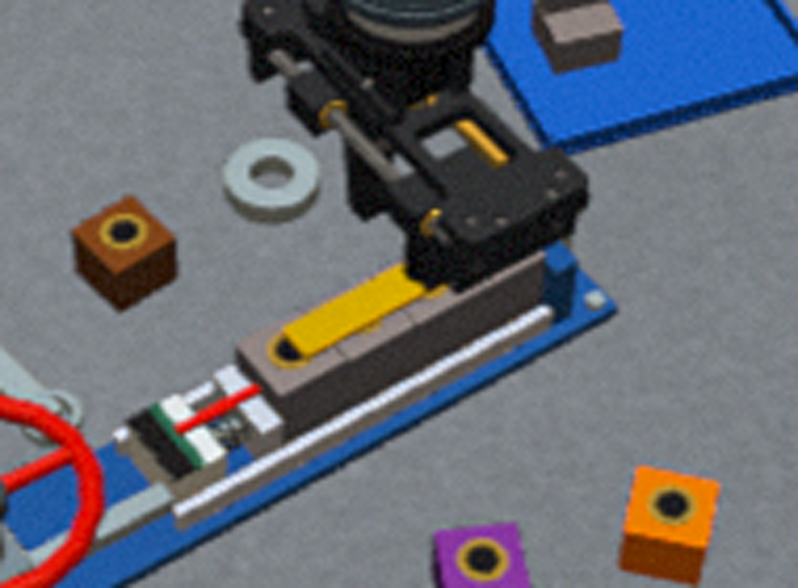

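Nearly over the row. Nudging on until the stop gives resistance.

```bash
python3 -m inch '[[[-0.0005,0,0,0,0,0,0],[-0.001,0,0,0,0,0,0],[-0.0015,0,0,0,0,0,0],[-0.002,0,0,0,0,0,0],[-0.0025,0,0,0,0,0,0]]]'
python3 -m inch '[[[-0.0005,0,0,0,0,0,0],[-0.001,0,0,0,0,0,0],[-0.0015,0,0,0,0,0,0],[-0.002,0,0,0,0,0,0],[-0.0025,0,0,0,0,0,0]]]'
```

```text
t: 28.57
tool_pos: [515.9, 106.4, 78.0]
ee_rot: [0.999, 0.049, 0.006, -0.005]
wrist_force: [8.0, 0.0, -6.2]
width: 44.1
t: 28.98
tool_pos: [515.9, 106.5, 78.2]
ee_rot: [0.999, 0.049, 0.008, -0.005]
wrist_force: [11.0, -0.1, -9.6]
width: 44.1
```

At the stop: no further travel, and 11 N. Backing off, lifting clear and checking.

```bash
python3 -m inch '[[[0,0,0,0,0,0,0],[0.004,0,0,0,0,0,0],[0.008,0,0,0,0,0,0],[0.01,0,0.01,0,0,0,0],[0.01,0,0.03,0,0,0,0]]]'
python3 -m inch '[[[0,0,0.03,0,0,0,0],[0,0,0.06,0,0,0,0],[0,0,0.09,0,0,0,0],[-0.02,0.02,0.11,0,0,0,0],[-0.04,0.05,0.11,0,0,0,0]]]'
python3 -m inch '[[[-0.02,0.03,0,0,0,0,0],[-0.04,0.06,0,0,0,0,0],[-0.06,0.1,0,0,0,0,0],[-0.07,0.14,0,0,0,0,0],[-0.08,0.17,0,0,0,0,0]]]'
python3 -c "
from h import *
np.set_printoptions(precision=1,suppress=True)
s=cams.get_image('scene');save(s,'s17.png',(190,180,430,350),3.3);save(s,'s17p.png',(260,235,340,295),9)
t=cams.get_image('top');save(t,'t17.png');save(t,'t17p.png',(225,220,385,280),5)
"
```

```text
t: 29.4
tool_pos: [524.4, 106.3, 107.2]
ee_rot: [0.999, 0.049, 0.006, -0.005]
wrist_force: [0.3, -0.1, 0.7]
width: 44.1
t: 29.82
tool_pos: [487.1, 155.3, 221.6]
ee_rot: [0.999, 0.046, 0.009, -0.005]
wrist_force: [1.3, 0.4, -0.1]
width: 43.9
t: 30.23
tool_pos: [405.3, 327.9, 222.7]
ee_rot: [0.999, 0.047, 0.009, -0.006]
wrist_force: [0.2, 0.2, 0.7]
width: 44.1
```

View pics/s17.png

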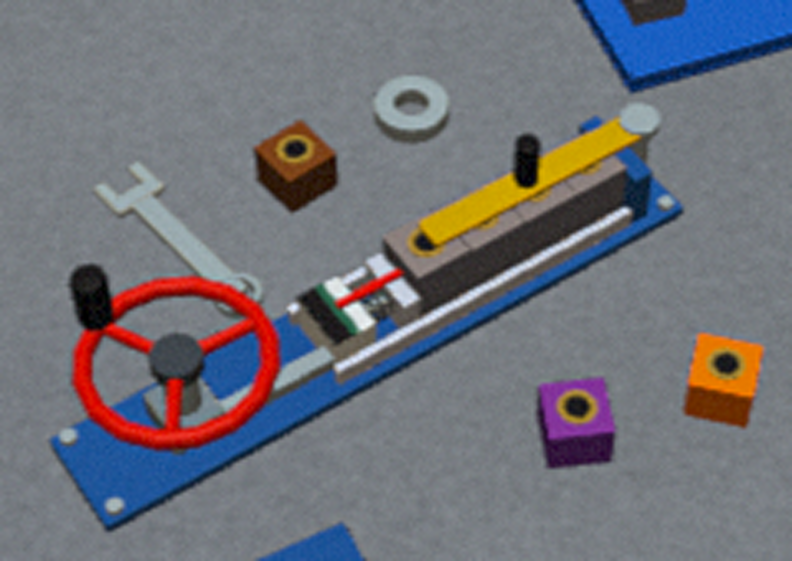

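View pics/s17p.png

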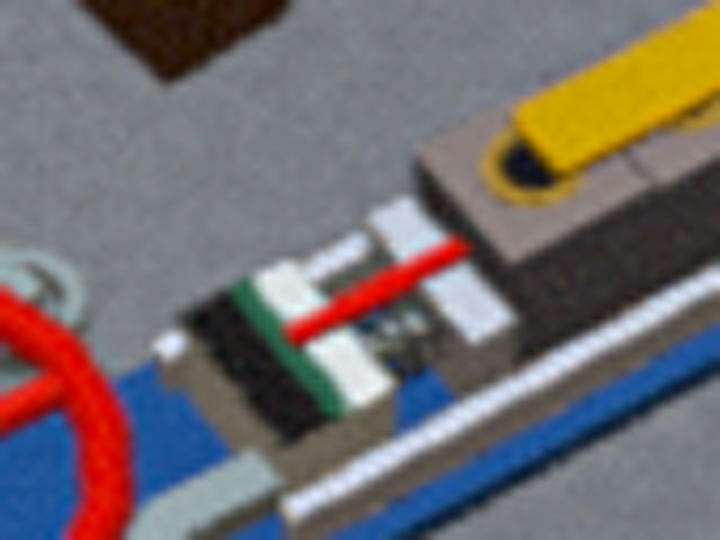

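View pics/t17.png

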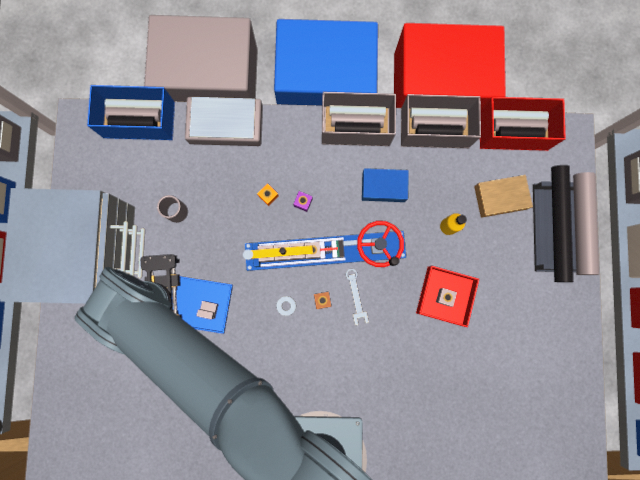

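View pics/t17p.png

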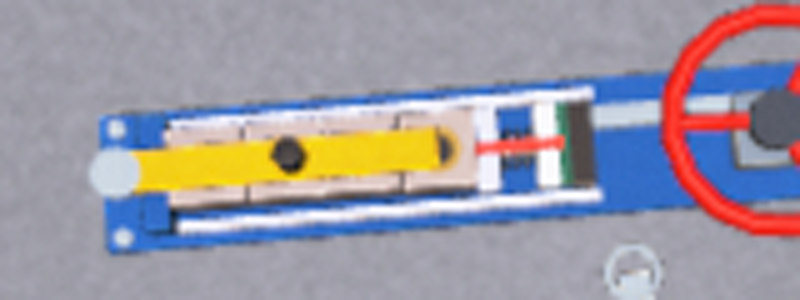

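```bash
python3 -m inch '[[[0.02,-0.03,0,0,0,0,0],[0.03,-0.05,0,0,0,0,0],[0.03,-0.05,0,0,0,0,0],[0.03,-0.05,0,0,0,0,0],[0.03,-0.05,0,0,0,0,0]]]'
python3 -c "
from rig import ctrl,sign_off
o=ctrl.get_obs();print(o['wrist_force'],abs(o['dq']).max());print(sign_off())"
```

```text
t: 30.75
tool_pos: [432.9, 281.9, 223.5]
ee_rot: [0.999, 0.051, 0.009, -0.008]
wrist_force: [0.1, 0.2, -0.9]
width: 44.2
[ 0.08482542  0.18785901 -0.9361796 ] 0.016188363198998683
the job is handed in; nothing more can be done
None
```

The cassette is done in the order asked and handed in at about 31 s.

- **Blocks:** The short block (third in the row, bore mark at 44 mm against 60 mm for the others) stands upright in the red bin. The sound spare is in its place.
- **Wheel:** I wound it about 5.5 rad clockwise. The row is closed up, the force at the tool was about 11–12 N, and the pointer tip sits about mid-green in both cameras. It stayed there after I released the knob.
- **Keeper:** The bar lies along the row against its stop. The last nudge gave no further travel at 11 N.
- **Bystanders:** The final pictures show the chipped spare, the look-alike blocks and the other bench items where they were.

**What went wrong or stayed uncertain:**
- While I was leading the keeper peg round, it slipped to the edge of the finger pads. I opened the gripper and pushed the bar the rest of the way with one finger.
- While winding the wheel I saw vertical forces of up to 19 N, well under the limit.
- I judged the pointer by eye from the pictures, so its place within the band is good to about 1 mm.

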